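Fetch the gingerbread house from behind the gift sweets

ROBOT

A 7-joint arm with a two-finger parallel gripper is mounted at the origin on the work surface. World frame = base frame: x ahead of the robot, y to its left, z up, the work surface at z = 0. Lengths are in m, angles in rad, forces in N, time in s.
With the tool pointing down it reaches from about 0.4 to 0.85 m from the base axis. Payload 10.4 kg.
Tool frame: the origin (TCP) lies at the centre of the arm's flange, where the gripper is bolted on; the fingertips stand 182 mm ahead of it and the grasp point (between the pads) lies r.grasp_offset ahead of it (r.grasp_offset is the distance from the TCP to the grasp point, in m); z points along the fingers, y is the line along which they close (so a half turn about z gives the same grasp; the last joint's range is limited). The gripper opens to 87 mm and grips with 3 to 60 N. Pads are 19 mm wide; open, the fingers measure 117 mm over their backs; the gripper's body (75 mm by 190 mm) begins 51 mm behind the grasp point.
Start: joints at [-1.218, 0.332, -0.065, 1.46, 0.022, 1.35, -0.088], TCP at [0.229, 0.581, 0.405] pointing down, gripper open.
Joint ranges: [-2.6, 2.6], [-0.5, 2.12], [-1.47, 1.34], [0.16, 2.42], [-1.27, 4.41], [0.06, 2.06], [-2.6, 2.6]. Speed limits (rad/s): [2.22, 2.22, 2.79, 2.79, 3.14, 3.14, 3.14].

INTERFACE

Orientations are given as a unit quaternion [x, y, z, w].
In Python, from bench import status, vision, job, spotter, r gives the robot as it stands. The module is installed in compiled form; this text tells all that it offers.
- The arm moves only by the tool play_rows, never from a script. Its argument "series" is a list of rows, each a list of 6 numbers: the shift along the tool's x, y, z each as a share of 150 mm, from -1 to 1, then the turn, a rotation vector about the tool's x, y, z each as a share of 30 degrees, from -1 to 1. In form: [[x, y, z, ax, ay, az], ...]. A call has 1 to 5 rows; each row is the pose to reach, as a shift and turn from the pose commanded when the call began, along the tool's axes at that moment; what a row does not reach only later rows make up. A row lasts 1/10 s, in which the tool goes at most 50 mm and 8.59 degrees, less where a joint would pass 70% of its speed; a pose out of reach is approached as far as the arm can. A call with a number of a shift or a turn outside -1 to 1 is refused whole. A call with a gripper value outside its range is refused whole. "fingers" is the opening, from -1 (shut) to 1 (fully open), set as the call begins (left out, the last holds). The fingers move at their own pace and stop on an object; "squeeze" is the grip in N (left out, the last holds). Time passes only in rows, so rows that repeat a pose let the fingers close. It gives the time, the measured TCP pose, the force, the opening and the grip force at its end, in the units of the state.
- status.read_state(): the state, without advancing time (a new reading comes with each control period).
- vision.camera(name): name is "side" or "top" or "wrist"; returns the picture (420x560x3 uint8, blue, green, red); there is no depth.
- vision.calibration(name): a dict with "fx", "fy", "cx", "cy" (pixels), "rvec" (rotation vector, rad) and "tvec" (3), from world to camera coordinates, as OpenCV has them; the wrist camera has in their place "T_tool_cam" (4x4, takes a point from camera to tool coordinates, whose origin is the TCP and whose axes are the flange's). Camera axes: x right, y down, z forward; pixel columns grow to the right and rows downward; lengths in m; the calibration is good to about 2 mm. The wrist camera is an equidistant fisheye: a pixel r from the principal point sees the ray r / f radians off the axis. A picture is of the moment at which its call begins: read the wrist's pose just before it. calibration takes no time and is no camera call.
- job.close_job(): hands the job in; it is judged then, once.
Trained networks look in the newest picture that a camera, given by its name, has taken for a name from the list of things; names that differ only in an ending like _2 or _b are one class to them, and where a whole thing is asked for, a point or a joint stands for the part that bears it (a point fixed in the world has none). Each returns a list of dicts, best first, with "conf" (0 to 1); they miss things now and then, are a little off and sometimes report something else, mostly with a low value. They report only what shows in the picture. A call takes as long as a camera call.
- spotter.boxes_of(camera, name): "point" ([x, y, z] in m, in world coordinates, good to about 4 mm: the middle of the surface that is visible of it).
- spotter.regions_of(camera, name): "pixels" (420x560 bool, what is visible of it).
The state is a dict: "time": time; "joint_positions": joint angles; "joint_vel": joint speeds; "joint_torque": joint torques, N m; "ee_pos": TCP position; "eef_rot": TCP orientation; "ft_force": force on the tool from outside, world axes, zero at the start; "torque": the same for the moment, N m; "width": finger opening in m; "grip_force": force on a finger pad.
Only numpy, scipy, OpenCV 4.12 (cv2) and the standard library are available. Lean on these libraries where they do the work, as an engineer would, in place of code of your own. Each camera call takes 0.05 s, during which the arm holds its last target. There are 200 camera calls.

TASK

A customer wants the gingerbread house, but three tall gifts hem it in on the display stand: first clear the mint carton, the red tin and the amber jar, all three, into the dark wooden side tray, and while they stand there set the house in the middle of the round silver cake board. Then put each gift back on the centre of the mat of its own colour: carton on mint green, tin on red, jar on yellow. Keep everything upright, and leave the brass bell alone.

Things in the scene. Friction and masses are not known exactly. Their poses are not given: they have to be found in the camera images.
- carton: mint-green clear-sided gift carton with a brown chocolate fir tree inside and a red star on its flat top; upright square prism 52 x 52 mm, 140 mm tall, about 0.25 kg, rigid sides. Origin at the centre of its underside, x and y square to the sides, z up.
- tin: red round biscuit tin with brass bands and a small brass disc in the middle of its red top; upright cylinder 52 mm across, 134 mm tall, about 0.28 kg. Origin at the centre of its underside, z up.
- jar: amber sweet jar with a paper band and a yellow lid of the same width; upright cylinder 52 mm across, 134 mm tall, about 0.32 kg. Origin at the centre of its underside, z up.
- house: gingerbread house, brown, white roof; x 44 mm (roof 50), y 50, 59 high, 0.15 kg. Grip the flat gable ends, facing its +y and -y, below 30 mm; the roof slopes to +x and -x. Origin: centre of underside, z up. Stands on the 12 mm stand, gifts 64 mm off on its +y, -y, -x sides leave no room for the gripper; clear guard, top 40 mm above the counter, 61 mm off on its +x side.
- mat_green: thin round mint-green display mat, 72 mm across and 3 mm thick, fixed on the wooden display stand, one of three close around the gingerbread house; the mint carton stands on it at the start and hides its middle. Origin at the centre of its underside (12 mm above the counter); z up.
- mat_red: thin round red display mat, 72 mm across and 3 mm thick, fixed on the wooden display stand, one of three close around the gingerbread house; the red tin stands on it at the start and hides its middle. Origin at the centre of its underside (12 mm above the counter); z up.
- mat_yellow: thin round yellow display mat, 72 mm across and 3 mm thick, fixed on the wooden display stand, one of three close around the gingerbread house; the amber jar stands on it at the start and hides its middle. Origin at the centre of its underside (12 mm above the counter); z up.
- tray: dark wooden side tray, fixed on the counter left or right of the stand, 280 mm along its x, 170 mm along its y, 14 mm high; 5 mm rim, floor 5 mm above the counter, empty at the start, room for the three gifts in a row along x. Origin at the centre of its underside, z up.
- board: round silver cake board with a pink paper disc (100 mm) in its middle, 130 mm across, 8 mm high, fixed on the counter on the other side of the stand from the tray. Origin at the centre of its underside, z up.
- bell: brass counter bell on a black foot, loose bystander, 72 mm across and 50 mm high, beyond the stand. Origin at the centre of its underside. Leave it alone.

How it is judged:
On the way, in this order (a step that is already met when the one before it is completed fails the run):
1. carton, tin and jar all stand upright in the side tray (x of carton in the frame of tray between -0.12 and 0.12 m and y of carton in the frame of tray between -0.065 and 0.065 m and z of carton in the frame of tray between 0 and 0.011 m and angle between each of carton, tin, jar's own z axis and vertical below 0.12 rad and linear speed of each of carton, tin, jar below 0.02 m/s and angular speed of each of carton, tin, jar below 0.2 rad/s and x of tin in the frame of tray between -0.12 and 0.12 m and y of tin in the frame of tray between -0.065 and 0.065 m and z of tin in the frame of tray between 0 and 0.011 m and x of jar in the frame of tray between -0.12 and 0.12 m and y of jar in the frame of tray between -0.065 and 0.065 m and z of jar in the frame of tray between 0 and 0.011 m), for 0.2 s.
2. the house stands in the middle of the cake board while the three gifts stand in the tray (all of step 1 and horizontal distance between house and board below 0.02 m and z of house in the frame of board between 0.004 and 0.013 m and angle between house's own z axis and vertical below 0.12 rad and linear speed of house below 0.02 m/s and angular speed of house below 0.2 rad/s), for 0.2 s.
At the end, for the whole second after the job is handed in: The house stands upright on the cake board, within 20 mm of its centre; carton, tin and jar stand upright on their own mats (green, red, yellow), each within 14 mm of the mat's centre; all at rest; the bell is within 30 mm of where it was (horizontal distance between house and board below 0.02 m and z of house in the frame of board between 0.004 and 0.013 m and angle between each of house, carton, tin, jar's own z axis and vertical below 0.12 rad and linear speed of each of house, carton, tin, jar below 0.02 m/s and angular speed of each of house, carton, tin, jar below 0.2 rad/s and horizontal distance between carton and mat_green below 0.014 m and z of carton in the frame of mat_green between 0 and 0.008 m and horizontal distance between tin and mat_red below 0.014 m and z of tin in the frame of mat_red between 0 and 0.008 m and horizontal distance between jar and mat_yellow below 0.014 m and z of jar in the frame of mat_yellow between 0 and 0.008 m and distance of bell from where it was at the start of the episode below 0.03 m); the robot touches nothing.
It fails at once if the carton is tipped over (angle between carton's own z axis and vertical above 0.6 rad).
It fails at once if the tin is tipped over (angle between tin's own z axis and vertical above 0.6 rad).
It fails at once if the jar is tipped over (angle between jar's own z axis and vertical above 0.6 rad).
It fails at once if the house is tipped over (angle between house's own z axis and vertical above 0.6 rad).
It fails at once if the bell is pushed away (distance of bell from where it was at the start of the episode above 0.03 m).
It also fails if it takes over 144 s, if anything falls off the work surface, if the arm or the gripper's body presses on something with over 40 N, if the wrist force passes 120 N, or if a joint passes its speed limit or range.

## Working session

There is one attempt and no reset: what is moved stays moved. The work goes in short steps, Python scripts to look and compute and a tool call to move; the robot and the scene stay as the last step left them, time stands still between calls to the robot, and variables do not carry over. Pictures are saved under pics/ and viewed, at most 14 in all, crops included, and the job is handed in when it is done.

Besides the shell and the picture viewer there is one more tool, called after "Call:" as name(argument=value, ...), one argument or row to a line, values as JSON. play_rows: Moves the arm, as the interface text tells. Shift numbers are shares of 150 mm and turn numbers shares of 30 degrees, none past 1 either way. Its arguments: {"type":"object","properties":{"series":{"type":"array","items":{"type":"array","items":{"type":"number"}}},"fingers":{"type":"number"},"squeeze":{"type":"number"}},"required":["series"]}

```bash
mkdir -p pics; cat > h.py <<'E'
import numpy as np, cv2
from scipy.spatial.transform import Rotation as R
from bench import status, vision, job, spotter, r
def ray(cam,u,v,z):
    c=vision.calibration(cam); Rm=cv2.Rodrigues(np.array(c['rvec'],float))[0]; t=np.array(c['tvec'],float).ravel()
    o=-Rm.T@t; d=Rm.T@np.array([(u-c['cx'])/c['fx'],(v-c['cy'])/c['fy'],1]); return o+d*(z-o[2])/d[2]
def proj(cam,p):
    c=vision.calibration(cam); Rm=cv2.Rodrigues(np.array(c['rvec'],float))[0]; t=np.array(c['tvec'],float).ravel()
    q=Rm@np.array(p)+t; return np.array([c['fx']*q[0]/q[2]+c['cx'],c['fy']*q[1]/q[2]+c['cy']])
E
python3 - <<'E'
from h import *
s=status.read_state(); print(s, r.grasp_offset)
for c in ['top','side']:
    im=vision.camera(c); cv2.imwrite(f'pics/{c}0.png',im)
    for n in ['carton','tin','jar','house','mat_green','mat_red','mat_yellow','tray','board','bell']:
        b=spotter.boxes_of(c,n); print(c,n,[(np.round(x['point'],4).tolist(),round(x['conf'],2)) for x in b[:2]])
    print(c,vision.calibration(c))
print(vision.calibration('wrist'))
E
```

```text
{'time': 0.0, 'joint_positions': array([-1.21759734,  0.33285758, -0.0647189 ,  1.46092407,  0.02158825,
        1.34988878, -0.08847905]), 'joint_vel': array([-1.12590118e-03, -9.19815655e-04, -7.29673941e-04,  1.37013233e-04,
       -1.12698842e-03,  1.62644131e-03, -8.71920525e-05]), 'joint_torque': array([ 7.54075354e-04, -6.23247528e+01,  2.56955973e-02, -3.89894629e+01,
       -6.11316715e-02,  3.95148376e-02,  1.58785647e-04]), 'ee_pos': array([0.22932177, 0.58127467, 0.40397096]), 'eef_rot': array([ 1.86767797e-01,  9.82403844e-01, -6.83128207e-04, -1.06509150e-04]), 'ft_force': array([-0.06356935,  0.30622715,  0.53364056]), 'torque': array([-0.03343179,  0.02928181, -0.0559186 ]), 'grip_force': 0.0, 'width': 0.08692086546649336} 0.1635
top carton [([0.5961, -0.0693, 0.1529], 0.87)]
top tin [([0.5247, -0.0217, 0.1478], 0.79)]
top jar [([0.576, 0.0503, 0.1475], 0.7), ([0.5404, -0.0015, 0.016], 0.26)]
top house [([0.5886, -0.0135, 0.0597], 0.7)]
top mat_green [([0.5711, -0.0591, 0.0169], 0.43)]
top mat_red [([0.5434, 0.0012, 0.0147], 0.48)]
top mat_yellow [([0.5694, 0.032, 0.0
[... 851 characters left out ...]
306, 0.0279], 0.97)]
side {'fx': 546.3368773090989, 'fy': 546.3368773090989, 'cx': 285.4467423908622, 'cy': 206.09983733042526, 'rvec': array([ 2.29154856, -0.99189594,  0.36738409]), 'tvec': array([-0.45300555,  0.39536673,  0.84351175])}
{'fx': 325.19226210127806, 'fy': 325.19226210127806, 'cx': 278.88658328562764, 'cy': 213.21784639178443, 'T_tool_cam': array([[ 3.18150129e-04, -9.56808570e-01, -2.90718522e-01,
         8.03630056e-02],
       [ 9.99999718e-01,  1.06818063e-04,  7.42799596e-04,
        -1.61301472e-03],
       [-6.79663030e-04, -2.90718677e-01,  9.56808335e-01,
         1.96407318e-02],
       [ 0.00000000e+00,  0.00000000e+00,  0.00000000e+00,
         1.00000000e+00]])}
```

View pics/top0.png

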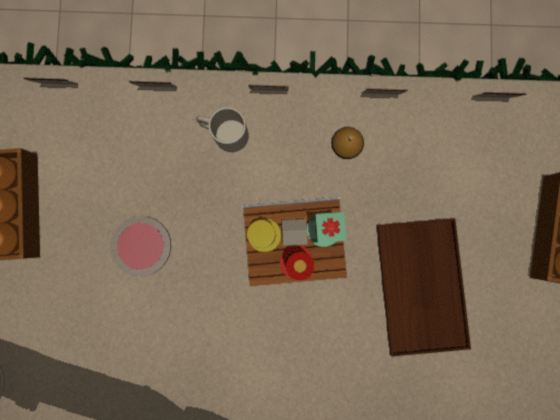

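View pics/side0.png

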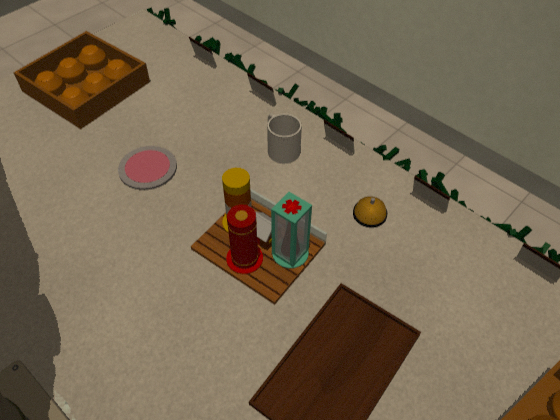

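The top view is up = +x and left = +y. The house sits at about (294,232), with the jar lid at (263,235), the tin at (300,265) and the carton star at (331,227). The board is at (140,246), the tray runs from (378,220) to (468,352), and the bell is at (348,142). The side view agrees with this. Next I'll refine the positions by colour segmentation.

```bash
python3 - <<'E'
from h import *
for c in ['top','side']:
    im=vision.camera(c)
    hsv=cv2.cvtColor(im,cv2.COLOR_BGR2HSV); H,S,V=[hsv[...,i].astype(int) for i in range(3)]
    for n,z in [('carton',.155),('tin',.149),('jar',.149),('house',.071),('tray',.014),('board',.008),('bell',.03),('mat_green',.015),('mat_red',.015),('mat_yellow',.015)]:
        g=spotter.regions_of(c,n)
        if not g: print(c,n,'none'); continue
        m=g[0]['pixels'].astype(np.uint8); vs,us=np.nonzero(m)
        print(c,n,round(g[0]['conf'],2),m.sum(),'bbox',us.min(),us.max(),vs.min(),vs.max(),'cen',us.mean().round(1),vs.mean().round(1),'->',ray(c,us.mean(),vs.mean(),z)[:2].round(4))
        if n in('tray','carton','house'):
            b=cv2.boxPoints(cv2.minAreaRect(cv2.findNonZero(m)));print('  rect',[ray(c,*p,z)[:2].round(3).tolist() for p in b])
    if c=='top':
        print('stand corners',[ray('top',u,v,.012)[:2].round(4) for u,v in [(243,206),(339,199),(346,277),(249,285)]])
    big=cv2.resize(im[190:295,225:365] if c=='top' else im[160:310,180:335],None,fx=5,fy=5 if c=='top' else 4,interpolation=cv2.INTER_CUBIC)
    if c=='top': cv2.imwrite('pics/top_crop.png',cv2.convertScaleAbs(big,alpha=1.6))
E
```

```text
top carton 0.8 969 bbox 310 345 212 241 cen 327.8 226.8 -> [ 0.5964 -0.07  ]
  rect [[0.619, -0.036], [0.626, -0.1], [0.574, -0.104], [0.568, -0.04]]
top tin 0.78 682 bbox 285 313 250 279 cen 298.9 264.5 -> [ 0.5263 -0.0196]
top jar 0.88 589 bbox 247 275 221 247 cen 260.6 233.5 -> [0.5806 0.0521]
top house 0.6 638 bbox 282 307 219 245 cen 294.3 232.0 -> [ 0.587  -0.0122]
  rect [[0.612, 0.013], [0.614, -0.037], [0.562, -0.039], [0.56, 0.012]]
top tray 0.83 10706 bbox 376 470 217 355 cen 422.6 286.5 -> [ 0.4803 -0.2919]
  rect [[0.61, -0.186], [0.636, -0.363], [0.354, -0.394], [0.329, -0.222]]
top board 0.84 2926 bbox 110 170 216 275 cen 140.1 245.2 -> [0.5497 0.3182]
top bell 0.89 851 bbox 331 364 126 158 cen 347.0 141.8 -> [ 0.7855 -0.1216]
top mat_green none
top mat_red 0.58 287 bbox 279 311 245 276 cen 289.9 255.8 -> [ 0.537  -0.0061]
top mat_yellow 0.58 151 bbox 261 280 222 250 cen 273.6 238.3 -> [0.5735 0.03  ]
stand corners [array([0.6412, 0.0988]), array([ 0.663 , -0.1094]), array([ 0.4953, -0.1278]), array([0.4721, 0.0795])]
side carton 0.89 2275 bbox 271 311 193 265 cen 290.
[... 195 characters left out ...]
003 bbox 222 251 168 212 cen 236.1 187.9 -> [0.5639 0.0324]
side house 0.74 516 bbox 256 271 213 250 cen 263.8 231.2 -> [ 0.5683 -0.0324]
  rect [[0.589, 0.009], [0.61, -0.012], [0.547, -0.072], [0.527, -0.052]]
side tray 0.76 13671 bbox 249 419 284 419 cen 337.3 362.7 -> [ 0.4843 -0.2896]
  rect [[0.329, -0.226], [0.628, -0.186], [0.629, -0.377], [0.349, -0.388]]
side board 0.89 2032 bbox 118 176 146 190 cen 146.9 167.9 -> [0.5464 0.3144]
side bell none
side mat_green 0.52 173 bbox 274 307 254 267 cen 291.0 261.5 -> [ 0.5812 -0.0927]
side mat_red 0.81 350 bbox 226 262 249 274 cen 244.5 264.3 -> [ 0.5145 -0.0313]
side mat_yellow 0.45 58 bbox 223 227 216 231 cen 225.0 223.8 -> [0.556  0.0682]
```

View pics/top_crop.png

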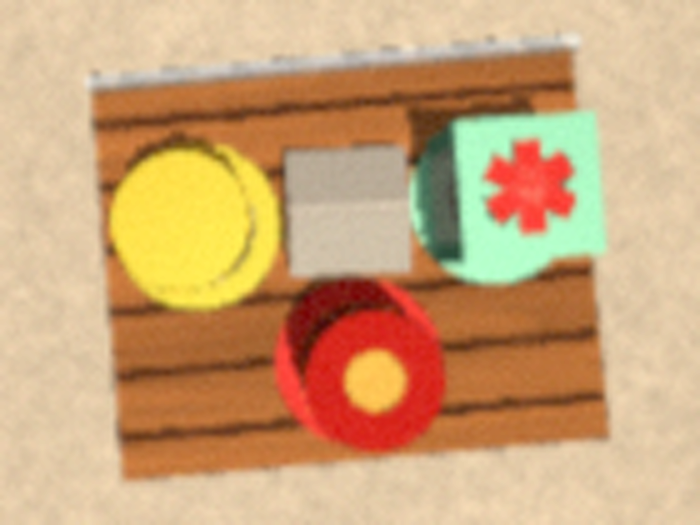

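```bash
python3 - <<'E'
from h import *
f=lambda u,v,z:ray('top',225+(u+.5)/5-.5,190+(v+.5)/5-.5,z)[:2].round(4)
P={}
for n,u,v,z in [('jar',180,217,.149),('tin',375,380,.149),('carton',530,186,.155),('house',348,210,.06),('mY',198,227,.015),('mR',359,361,.015),('mG',493,202,.015)]:
    P[n]=f(u,v,z); print(n,P[n])
print('ridge',f(290,205,.071),f(408,198,.071)); 
print('carton corners',[f(u,v,.155).tolist() for u,v in [(455,122),(597,112),(607,253),(460,262)]])
print('stand',[f(u,v,.012).tolist() for u,v in [(93,88),(575,50),(608,437),(125,479)]])
print('tray',[ray('top',u,v,.014)[:2].round(4).tolist() for u,v in [(377,225),(456,219),(469,348),(391,355)]])
for c in ('top','side'):
  for n,z in [('jar',.149),('tin',.149),('carton',.155),('house',.071)]: print(c,n,proj(c,[*P[n],z]).round(1))
# mat-circle triple fit: T config with gifts 64 mm
E
```

```text
jar [0.5815 0.0521]
tin [ 0.5244 -0.0209]
carton [ 0.5965 -0.0751]
house [ 0.588  -0.0123]
mY [0.5798 0.0505]
mR [ 0.5246 -0.0204]
mG [ 0.5945 -0.0763]
ridge [0.5891 0.0115] [ 0.5934 -0.0361]
carton corners [[0.619, -0.0473], [0.6243, -0.099], [0.5731, -0.1036], [0.5682, -0.0503]]
stand [[0.6387, 0.0982], [0.6617, -0.1108], [0.4953, -0.1282], [0.4713, 0.0782]]
tray [[0.6089, -0.1925], [0.6271, -0.3638], [0.3544, -0.3909], [0.3352, -0.2256]]
top jar [260.6 233. ]
top tin [299.6 265.6]
top carton [330.6 226.8]
top house [294.4 231.5]
side jar [235.6 177.3]
side tin [240.9 215.9]
side carton [291.2 207.1]
side house [263.5 219.5]
```

```bash
cat >> h.py <<'E'
GO=.1635
def yaw(s):
    y=R.from_quat(s['eef_rot']).as_matrix()[:,1]; return np.degrees(np.arctan2(y[1],y[0]))
def plan(tgts,p=None,th=None):
    """tgts: list of (x,y,z_tcp,yaw_of_tool_y,ncalls); prints last-row shares of each call"""
    if p is None:
        s=status.read_state(); p,th=s['ee_pos'],yaw(s); print('t',round(s['time'],2),'at',p.round(4),round(th,2),'w',round(s['width'],4))
    for x,y,z,t,n in tgts:
        q=np.array([x,y,z]); a=np.array(p); b=th; step=(q-a)/n; dt=((t-b+180)%360-180)/n
        for k in range(n):
            c,s_=np.cos(np.radians(b)),np.sin(np.radians(b)); M=np.array([[-s_,c,0],[c,s_,0],[0,0,-1]])
            print((M@step/.15).round(3).tolist(),round(-dt/30,3)); b+=dt
        p,th=q,t; print('--')
C=(.596,-.0755);T=(.5245,-.0207);J=(.581,.0515);H=(.588,-.012);YS=6.3
TR=lambda d:(.4814+d*.994,-.2932+d*.110)
B=(.549,.3175)
E
python3 - <<'E'
from h import *
plan([(*C,.40,YS,6),(*C,.2885,YS,1)])
E
```

```text
t 2.2 at [0.2294 0.5814 0.4048] 68.47 w 0.087
[-0.647, -0.529, 0.005] 0.345
[-0.731, -0.404, 0.005] 0.345
[-0.792, -0.266, 0.005] 0.345
[-0.827, -0.119, 0.005] 0.345
[-0.835, 0.031, 0.005] 0.345
[-0.816, 0.181, 0.005] 0.345
--
[0.0, 0.0, 0.743] -0.0
--
```

Call:
play_rows(
  series=[
    [-0.216,-0.176,0.002,0,0,0.115],
    [-0.431,-0.353,0.003,0,0,0.23],
    [-0.647,-0.529,0.005,0,0,0.345],
    [-0.647,-0.529,0.005,0,0,0.345],
  ],
  fingers=1,
  squeeze=25,
)

```text
time: 2.6
ee_pos: [0.2946, 0.4674, 0.4046]
eef_rot: [0.279, 0.96, -0.0, 0.001]
ft_force: [0.4, 1.0, -0.7]
width: 0.0869
grip_force: 0.0
```

Call:
play_rows(
  series=[
    [-0.244,-0.135,0.002,0,0,0.115],
    [-0.487,-0.269,0.003,0,0,0.23],
    [-0.731,-0.404,0.005,0,0,0.345],
    [-0.731,-0.404,0.005,0,0,0.345],
  ],
)

```text
time: 3.0
ee_pos: [0.3549, 0.358, 0.4037]
eef_rot: [0.365, 0.931, -0.0, 0.001]
ft_force: [-0.1, -0.0, -0.4]
width: 0.0868
grip_force: 0.0
```

Call:
play_rows(
  series=[
    [-0.264,-0.089,0.002,0,0,0.115],
    [-0.528,-0.177,0.003,0,0,0.23],
    [-0.792,-0.266,0.005,0,0,0.345],
    [-0.792,-0.266,0.005,0,0,0.345],
  ],
)

```text
time: 3.4
ee_pos: [0.4153, 0.2487, 0.4029]
eef_rot: [0.447, 0.895, 0.0, 0.001]
ft_force: [-0.3, 0.7, 0.2]
width: 0.0868
grip_force: 0.0
```

Call:
play_rows(
  series=[
    [-0.276,-0.04,0.002,0,0,0.115],
    [-0.551,-0.079,0.003,0,0,0.23],
    [-0.827,-0.119,0.005,0,0,0.345],
    [-0.827,-0.119,0.005,0,0,0.345],
  ],
)

```text
time: 3.8
ee_pos: [0.4759, 0.1394, 0.4021]
eef_rot: [0.526, 0.851, -0.0, 0.001]
ft_force: [-0.2, -0.0, 0.1]
width: 0.0869
grip_force: 0.0
```

Call:
play_rows(
  series=[
    [-0.278,0.01,0.002,0,0,0.115],
    [-0.557,0.021,0.003,0,0,0.23],
    [-0.835,0.031,0.005,0,0,0.345],
    [-0.835,0.031,0.005,0,0,0.345],
  ],
)

```text
time: 4.2
ee_pos: [0.5366, 0.0301, 0.4011]
eef_rot: [0.6, 0.8, -0.001, 0.001]
ft_force: [-0.4, 0.7, 0.5]
width: 0.0866
grip_force: 0.0
```

Call:
play_rows(
  series=[
    [-0.272,0.06,0.002,0,0,0.115],
    [-0.544,0.121,0.003,0,0,0.23],
    [-0.816,0.181,0.005,0,0,0.345],
    [-0.816,0.181,0.005,0,0,0.345],
  ],
)

```text
time: 4.6
ee_pos: [0.5974, -0.0789, 0.3998]
eef_rot: [0.669, 0.743, -0.001, 0.001]
ft_force: [-1.4, 0.0, 0.4]
width: 0.0868
grip_force: 0.0
```

```bash
python3 - <<'E'
from h import *
plan([(*C,.2885,YS,1)])
im=vision.camera('wrist');cv2.imwrite('pics/w1.png',im)
E
```

```text
t 4.6 at [ 0.5974 -0.0789  0.3998] 5.99 w 0.0868
[0.024, -0.007, 0.742] -0.01
--
```

View pics/w1.png

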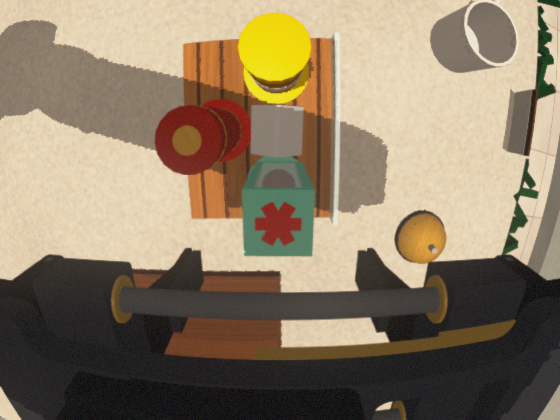

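The wrist view shows the carton star at (277,223), midway between the fingertips at about 190 and 370 and square to them. I'll check this with a wrist ray cast.

```bash
cat >> h.py <<'E'
def wray(u,v,z,s):
    c=vision.calibration('wrist'); a=np.array([u-c['cx'],v-c['cy']])/c['fx']; t=np.linalg.norm(a)
    d=np.append(a/t*np.sin(t),np.cos(t)); M=np.array(c['T_tool_cam']); Rt=R.from_quat(s['eef_rot']).as_matrix()
    d=Rt@M[:3,:3]@d; o=s['ee_pos']+Rt@M[:3,3]; return (o+d*(z-o[2])/d[2])[:2].round(4)
E
python3 - <<'E'
from h import *
s=status.read_state()
for n,u,v,z in [('carton',277.5,223,.155),('tin',187,140,.149),('jar',274.5,47,.149),('house',277,131,.065)]: print(n,wray(u,v,z,s))
E
```

```text
carton [ 0.5947 -0.0737]
tin [ 0.5228 -0.0201]
jar [0.5789 0.0519]
house [ 0.5869 -0.0117]
```

Call:
play_rows(
  series=[
    [0.024,-0.007,0.2,0,0,-0.01],
    [0.024,-0.007,0.4,0,0,-0.01],
    [0.024,-0.007,0.6,0,0,-0.01],
    [0.024,-0.007,0.742,0,0,-0.01],
    [0.024,-0.007,0.742,0,0,-0.01],
  ],
)

```text
time: 5.15
ee_pos: [0.5939, -0.0689, 0.286]
eef_rot: [0.663, 0.748, -0.001, -0.002]
ft_force: [-0.8, 0.6, -0.3]
width: 0.0867
grip_force: 0.0
```

Call:
play_rows(
  series=[
    [0,0,0,0,0,0],
    [0,0,0,0,0,0],
    [0,0,0,0,0,0],
    [0,0,0,0,0,0],
    [0,0,0,0,0,0],
  ],
  fingers=-1,
)

```text
time: 5.65
ee_pos: [0.595, -0.0715, 0.2895]
eef_rot: [0.665, 0.747, 0.0, 0.0]
ft_force: [0.1, 0.3, -0.2]
width: 0.0551
grip_force: 0.0
```

Call:
play_rows(
  series=[
    [0,0,0,0,0,0],
    [0,0,0,0,0,0],
    [0,0,0,0,0,0],
  ],
)

```text
time: 5.95
ee_pos: [0.595, -0.0715, 0.2893]
eef_rot: [0.665, 0.747, 0.0, 0.0]
ft_force: [0.7, 0.8, 3.5]
width: 0.0518
grip_force: 24.9
```

Call:
play_rows(
  series=[
    [0,0,-0.1,0,0,0],
    [0,0,-0.2,0,0,0],
    [0,0,-0.3,0,0,0],
    [0,0,-0.4,0,0,0],
    [0,0,-0.4,0,0,0],
  ],
)

```text
time: 6.45
ee_pos: [0.5955, -0.0718, 0.3519]
eef_rot: [0.665, 0.747, 0.002, 0.001]
ft_force: [0.1, -0.8, -3.3]
width: 0.0522
grip_force: 24.9
```

```bash
python3 - <<'E'
from h import *
s=status.read_state(); a=s['ee_pos']; t=yaw(s)
x,y=TR(.095)
plan([(x,y,.355,YS,2),(x,y,.281,YS,1)])
E
```

```text
t 6.45 at [ 0.5955 -0.0718  0.3519] 6.66 w 0.0522
[-0.691, -0.147, -0.01] 0.006
[-0.691, -0.144, -0.01] 0.006
--
[0.0, 0.0, 0.493] -0.0
--
```

Call:
play_rows(
  series=[
    [-0.138,-0.03,0,0,0,0],
    [-0.276,-0.06,0,0,0,0],
    [-0.414,-0.09,0,0,0,0],
    [-0.552,-0.118,0,0,0,0],
    [-0.691,-0.147,0,0,0,0],
  ],
)

```text
time: 6.95
ee_pos: [0.5848, -0.1778, 0.3486]
eef_rot: [0.665, 0.747, -0.0, -0.0]
ft_force: [-0.0, -0.2, -3.1]
width: 0.0521
grip_force: 24.9
```

Call:
play_rows(
  series=[
    [-0.138,-0.03,0,0,0,0],
    [-0.276,-0.06,0,0,0,0],
    [-0.414,-0.09,0,0,0,0],
    [-0.552,-0.118,0,0,0,0],
    [-0.691,-0.144,0,0,0,0],
  ],
)

```text
time: 7.45
ee_pos: [0.5754, -0.2832, 0.3485]
eef_rot: [0.665, 0.747, -0.0, -0.0]
ft_force: [0.4, -0.0, -2.2]
width: 0.0522
grip_force: 24.9
```

Call:
play_rows(
  series=[
    [0,0,0,0,0,0],
    [0,0,0.15,0,0,0],
    [0,0,0.3,0,0,0],
    [0,0,0.4,0,0,0],
    [0,0,0.43,0,0,0],
  ],
)

```text
time: 7.95
ee_pos: [0.5753, -0.2816, 0.2824]
eef_rot: [0.665, 0.747, -0.0, -0.001]
ft_force: [0.3, -0.3, -2.1]
width: 0.0523
grip_force: 24.9
```

Call:
play_rows(
  series=[
    [0,0,0,0,0,0],
    [0,0,0,0,0,0],
    [0,0,0,0,0,0],
  ],
)

```text
time: 8.25
ee_pos: [0.5759, -0.2827, 0.2855]
eef_rot: [0.665, 0.747, 0.0, 0.001]
ft_force: [0.4, 0.3, -2.8]
width: 0.0519
grip_force: 24.9
```

Call:
play_rows(
  series=[
    [0,0,0.015,0,0,0],
    [0,0,0.033,0,0,0],
    [0,0,0.033,0,0,0],
    [0,0,0.033,0,0,0],
  ],
)

```text
time: 8.65
ee_pos: [0.5756, -0.2825, 0.2794]
eef_rot: [0.665, 0.747, -0.0, -0.0]
ft_force: [-0.8, 0.3, -4.2]
width: 0.0519
grip_force: 24.9
```

Call:
play_rows(
  series=[
    [0,0,0,0,0,0],
    [0,0,0,0,0,0],
    [0,0,0,0,0,0],
    [0,0,0,0,0,0],
  ],
  fingers=0.65,
)

```text
time: 9.05
ee_pos: [0.5756, -0.2826, 0.2797]
eef_rot: [0.665, 0.747, 0.0, 0.0]
ft_force: [1.0, 0.3, 0.1]
width: 0.0704
grip_force: 0.0
```

Call:
play_rows(
  series=[
    [0,0,-0.1,0,0,0],
    [0,0,-0.3,0,0,0],
    [0,0,-0.5,0,0,0],
    [0,0,-0.6,0,0,0],
    [0,0,-0.6,0,0,0],
  ],
)

```text
time: 9.55
ee_pos: [0.5759, -0.283, 0.3724]
eef_rot: [0.665, 0.747, 0.001, 0.002]
ft_force: [-0.5, -0.5, -0.0]
width: 0.0718
grip_force: 0.0
```

```bash
python3 - <<'E'
from h import *
print(proj('top',[*TR(.095),.145]),spotter.__class__)
vision.camera('top'); print(spotter.boxes_of('top','carton')[:1])
plan([(*T,.37,96.3,4),(*T,.2825,96.3,1)])
E
```

```text
[442.2690243 241.6911796] <class 'host.Spotter'>
[{'point': [0.5749, -0.2656, 0.1436], 'conf': 0.79}]
t 9.65 at [ 0.5755 -0.2824  0.369 ] 6.67 w 0.0717
[0.443, -0.034, -0.002] -0.747
[0.422, 0.138, -0.002] -0.747
[0.338, 0.288, -0.002] -0.747
[0.203, 0.395, -0.002] -0.747
--
[0.0, 0.0, 0.583] -0.0
--
```

Call:
play_rows(
  series=[
    [0.148,-0.011,0,0,0,-0.249],
    [0.295,-0.023,0,0,0,-0.498],
    [0.443,-0.034,0,0,0,-0.747],
    [0.443,-0.034,0,0,0,-0.747],
  ],
  fingers=1,
)

```text
time: 10.05
ee_pos: [0.5629, -0.2138, 0.3679]
eef_rot: [0.504, 0.864, 0.001, -0.002]
ft_force: [1.2, 0.5, -0.1]
width: 0.0858
grip_force: 0.0
```

Call:
play_rows(
  series=[
    [0.141,0.046,0,0,0,-0.249],
    [0.281,0.092,0,0,0,-0.498],
    [0.422,0.138,0,0,0,-0.747],
    [0.422,0.138,0,0,0,-0.747],
  ],
)

```text
time: 10.45
ee_pos: [0.5501, -0.1493, 0.3683]
eef_rot: [0.327, 0.945, 0.0, -0.001]
ft_force: [-0.0, 1.3, -0.2]
width: 0.0874
grip_force: 0.0
```

Call:
play_rows(
  series=[
    [0.113,0.096,0,0,0,-0.249],
    [0.225,0.192,0,0,0,-0.498],
    [0.338,0.288,0,0,0,-0.747],
    [0.338,0.288,0,0,0,-0.747],
  ],
)

```text
time: 10.85
ee_pos: [0.5373, -0.0844, 0.3686]
eef_rot: [0.138, 0.99, 0.0, -0.001]
ft_force: [0.2, -0.2, 0.3]
width: 0.0869
grip_force: 0.0
```

Call:
play_rows(
  series=[
    [0.068,0.132,0,0,0,-0.249],
    [0.135,0.263,0,0,0,-0.498],
    [0.203,0.395,0,0,0,-0.747],
    [0.203,0.395,0,0,0,-0.747],
    [0.203,0.395,0,0,0,-0.747],
  ],
)

```text
time: 11.35
ee_pos: [0.5248, -0.0222, 0.369]
eef_rot: [-0.052, 0.999, -0.0, -0.0]
ft_force: [-0.1, -0.1, -0.6]
width: 0.087
grip_force: 0.0
```

```bash
python3 - <<'E'
from h import *
vision.camera('wrist'); plan([(*T,.2825,96.3,1)]); print(yaw(status.read_state()))
print(spotter.boxes_of('wrist','tin')[:1],[ (p:=b['pixels'],np.nonzero(p)[1].min(),np.nonzero(p)[1].max())[1:] for b in spotter.regions_of('wrist','tin')[:1]])
E
```

```text
t 11.4 at [ 0.5248 -0.0227  0.3691] 95.96 w 0.0873
[0.0, 0.013, 0.577] -0.011
--
95.96103313779355
[{'point': [0.5158, -0.0199, 0.1471], 'conf': 0.9}] [(np.int64(242), np.int64(319))]
```

Call:
play_rows(
  series=[
    [0,0.013,0.2,0,0,0],
    [0,0.013,0.4,0,0,0],
    [0,0.013,0.53,0,0,0],
    [0,0.013,0.577,0,0,0],
    [0,0.013,0.577,0,0,0],
  ],
)

```text
time: 12.0
ee_pos: [0.5243, -0.0197, 0.2824]
eef_rot: [-0.054, 0.999, -0.0, -0.001]
ft_force: [0.3, 0.1, -0.9]
width: 0.0867
grip_force: 0.0
```

Call:
play_rows(
  series=[
    [0,0,0,0,0,0],
    [0,0,0,0,0,0],
    [0,0,0,0,0,0],
    [0,0,0,0,0,0],
    [0,0,0,0,0,0],
  ],
  fingers=-1,
)

```text
time: 12.5
ee_pos: [0.5244, -0.0191, 0.2832]
eef_rot: [-0.055, 0.998, 0.0, 0.0]
ft_force: [-0.1, -1.2, 0.9]
width: 0.0548
grip_force: 0.8
```

Call:
play_rows(
  series=[
    [0,0,0,0,0,0],
    [0,0,0,0,0,0],
    [0,0,0,0,0,0],
    [0,0,0,0,0,0],
  ],
)

```text
time: 12.9
ee_pos: [0.5244, -0.0191, 0.2831]
eef_rot: [-0.055, 0.998, -0.0, 0.0]
ft_force: [-0.2, -1.0, 1.8]
width: 0.0516
grip_force: 24.9
```

```bash
python3 - <<'E'
from h import *
s=status.read_state(); print(s['joint_positions'].round(2),s['grip_force'])
a=s['ee_pos']; z=a[2]
plan([(a[0],a[1],z+.07,96,1),(*TR(0),z+.07,66,3),(*TR(0),z-.009,66,1)])
E
```

```text
[-0.32  0.22  0.3   1.89 -0.07  1.05  1.69] 24.89443980390206
t 12.9 at [ 0.5244 -0.0191  0.2831] 96.3 w 0.0516
[0.0, 0.0, -0.467] 0.01
--
[0.159, -0.596, 0.0] 0.333
[0.053, -0.614, 0.0] 0.333
[-0.055, -0.614, 0.0] 0.333
--
[0.0, 0.0, 0.527] -0.0
--
```

Call:
play_rows(
  series=[
    [0,0,-0.08,0,0,0],
    [0,0,-0.2,0,0,0],
    [0,0,-0.34,0,0,0],
    [0,0,-0.44,0,0,0],
    [0,0,-0.467,0,0,0],
  ],
)

```text
time: 13.4
ee_pos: [0.5246, -0.0189, 0.355]
eef_rot: [-0.055, 0.998, 0.0, 0.001]
ft_force: [1.8, 0.0, -2.1]
width: 0.0516
grip_force: 24.9
```

Call:
play_rows(
  series=[
    [0.025,-0.1,0,0,0,0.06],
    [0.06,-0.23,0,0,0,0.13],
    [0.093,-0.35,0,0,0,0.2],
    [0.126,-0.473,0,0,0,0.267],
    [0.159,-0.596,0,0,0,0.333],
  ],
)

```text
time: 13.9
ee_pos: [0.5098, -0.1127, 0.3526]
eef_rot: [0.034, 0.999, -0.0, -0.0]
ft_force: [0.0, -0.1, -3.1]
width: 0.0521
grip_force: 24.9
```

Call:
play_rows(
  series=[
    [0.011,-0.123,0,0,0,0.067],
    [0.022,-0.246,0,0,0,0.133],
    [0.033,-0.369,0,0,0,0.2],
    [0.043,-0.491,0,0,0,0.267],
    [0.053,-0.614,0,0,0,0.333],
  ],
)

```text
time: 14.4
ee_pos: [0.4964, -0.2034, 0.353]
eef_rot: [0.12, 0.993, 0.0, 0.0]
ft_force: [0.5, -0.7, -3.5]
width: 0.052
grip_force: 24.9
```

Call:
play_rows(
  series=[
    [-0.012,-0.13,0,0,0,0.067],
    [-0.024,-0.27,0,0,0,0.133],
    [-0.036,-0.41,0,0,0,0.2],
    [-0.048,-0.53,0,0,0,0.267],
    [-0.055,-0.614,0,0,0,0.333],
  ],
)

```text
time: 14.9
ee_pos: [0.4823, -0.2954, 0.3529]
eef_rot: [0.207, 0.978, -0.0, -0.0]
ft_force: [0.8, -1.1, -2.8]
width: 0.0519
grip_force: 24.9
```

Call:
play_rows(
  series=[
    [0,0,0,0,0,0],
    [0,0,0.12,0,0,0],
    [0,0,0.28,0,0,0],
    [0,0,0.42,0,0,0],
    [0,0,0.48,0,0,0],
  ],
)

```text
time: 15.4
ee_pos: [0.4828, -0.292, 0.279]
eef_rot: [0.204, 0.979, 0.001, -0.001]
ft_force: [-0.7, 0.6, -3.2]
width: 0.0519
grip_force: 24.9
```

Call:
play_rows(
  series=[
    [0,0,0,0,0,0],
    [0,0,0.025,0,0,0],
    [0,0,0.05,0,0,0],
    [0,0,0.05,0,0,0],
    [0,0,0.05,0,0,0],
  ],
)

```text
time: 15.9
ee_pos: [0.483, -0.2934, 0.2738]
eef_rot: [0.205, 0.979, 0.0, 0.0]
ft_force: [0.3, -0.4, -2.0]
width: 0.052
grip_force: 24.9
```

Call:
play_rows(
  series=[
    [0,0,0,0,0,0],
    [0,0,0,0,0,0],
    [0,0,0,0,0,0],
    [0,0,0,0,0,0],
  ],
  fingers=0.65,
)

```text
time: 16.3
ee_pos: [0.483, -0.2934, 0.2737]
eef_rot: [0.205, 0.979, 0.0, 0.0]
ft_force: [-0.0, -0.4, -0.4]
width: 0.0698
grip_force: 0.0
```

Call:
play_rows(
  series=[
    [0,0,-0.1,0,0,0],
    [0,0,-0.3,0,0,0],
    [0,0,-0.5,0,0,0],
    [0,0,-0.64,0,0,0],
    [0,0,-0.64,0,0,0],
  ],
)

```text
time: 16.8
ee_pos: [0.4833, -0.2941, 0.3738]
eef_rot: [0.205, 0.979, -0.0, 0.003]
ft_force: [0.4, -0.2, -0.5]
width: 0.0718
grip_force: 0.0
```

```bash
python3 - <<'E'
from h import *
plan([(.58,.0517,.37,6.3,4),(.58,.0517,.2825,6.3,1)],p=[.483,-.2933,.3696],th=66.3)
E
```

```text
[0.083, 0.591, -0.001] 0.5
[0.233, 0.55, -0.001] 0.5
[0.368, 0.471, -0.001] 0.5
[0.477, 0.359, -0.001] 0.5
--
[0.0, 0.0, 0.583] -0.0
--
```

Call:
play_rows(
  series=[
    [0.028,0.197,0,0,0,0.167],
    [0.055,0.394,0,0,0,0.333],
    [0.083,0.591,0,0,0,0.5],
  ],
  fingers=1,
)

```text
time: 17.1
ee_pos: [0.507, -0.2062, 0.3697]
eef_rot: [0.333, 0.943, 0.0, -0.0]
ft_force: [0.3, -0.4, 0.0]
width: 0.0848
grip_force: 0.0
```

Call:
play_rows(
  series=[
    [0.078,0.183,0,0,0,0.167],
    [0.155,0.367,0,0,0,0.333],
    [0.233,0.55,0,0,0,0.5],
  ],
)

```text
time: 17.4
ee_pos: [0.5313, -0.1197, 0.3697]
eef_rot: [0.453, 0.892, 0.0, -0.0]
ft_force: [-0.5, -0.2, 0.6]
width: 0.0868
grip_force: 0.0
```

Call:
play_rows(
  series=[
    [0.123,0.157,0,0,0,0.167],
    [0.245,0.314,0,0,0,0.333],
    [0.368,0.471,0,0,0,0.5],
  ],
)

```text
time: 17.7
ee_pos: [0.5555, -0.0335, 0.3697]
eef_rot: [0.566, 0.825, -0.0, -0.0]
ft_force: [0.8, 0.6, -0.3]
width: 0.0874
grip_force: 0.0
```

Call:
play_rows(
  series=[
    [0.159,0.12,0,0,0,0.167],
    [0.318,0.239,0,0,0,0.333],
    [0.477,0.359,0,0,0,0.5],
    [0.477,0.359,0,0,0,0.5],
    [0.477,0.359,0,0,0,0.5],
  ],
)

```text
time: 18.2
ee_pos: [0.5795, 0.0522, 0.3694]
eef_rot: [0.666, 0.746, -0.0, -0.0]
ft_force: [-0.3, -1.9, -0.1]
width: 0.0868
grip_force: 0.0
```

```bash
python3 - <<'E'
from h import *
vision.camera('wrist'); plan([(.58,.0517,.2825,6.3,1)])
print(spotter.boxes_of('wrist','jar')[:1])
E
```

```text
t 18.25 at [0.5795 0.0511 0.3695] 6.36 w 0.0871
[0.004, 0.004, 0.58] 0.002
--
[{'point': [0.5804, 0.0571, 0.1477], 'conf': 0.79}]
```

Call:
play_rows(
  series=[
    [0,0,0.2,0,0,0],
    [0,0,0.4,0,0,0],
    [0,0,0.53,0,0,0],
    [0,0,0.58,0,0,0],
    [0,0,0.58,0,0,0],
  ],
)

```text
time: 18.8
ee_pos: [0.5794, 0.0508, 0.2821]
eef_rot: [0.667, 0.745, -0.001, -0.0]
ft_force: [0.1, 0.1, 0.4]
width: 0.0872
grip_force: 0.0
```

Call:
play_rows(
  series=[
    [0,0,0,0,0,0],
    [0,0,0,0,0,0],
    [0,0,0,0,0,0],
    [0,0,0,0,0,0],
    [0,0,0,0,0,0],
  ],
  fingers=-1,
)

```text
time: 19.3
ee_pos: [0.5797, 0.0517, 0.2828]
eef_rot: [0.667, 0.745, 0.0, 0.0]
ft_force: [0.4, 0.5, 0.6]
width: 0.0549
grip_force: 0.0
```

Call:
play_rows(
  series=[
    [0,0,0,0,0,0],
    [0,0,0,0,0,0],
    [0,0,0,0,0,0],
    [0,0,0,0,0,0],
  ],
)

```text
time: 19.7
ee_pos: [0.5797, 0.0517, 0.2827]
eef_rot: [0.667, 0.745, 0.0, 0.0]
ft_force: [0.5, 0.4, 2.6]
width: 0.0512
grip_force: 25.0
```

```bash
python3 - <<'E'
from h import *
s=status.read_state(); print(s['joint_positions'].round(2),s['grip_force'])
a=s['ee_pos']; z=a[2]
plan([(a[0],a[1],z+.09,6.3,1),(*TR(-.095),z+.09,6.3,4),(*TR(-.095),z-.009,6.3,1)])
E
```

```text
[-0.52  0.35  0.43  1.74 -0.16  1.08  0.07] 24.98207393568009
t 19.7 at [0.5797 0.0517 0.2827] 6.34 w 0.0512
[0.0, 0.0, -0.6] 0.001
--
[-0.553, -0.384, 0.0] -0.0
[-0.553, -0.384, 0.0] -0.0
[-0.553, -0.384, 0.0] -0.0
[-0.553, -0.384, 0.0] -0.0
--
[0.0, 0.0, 0.66] -0.0
--
```

Call:
play_rows(
  series=[
    [0,0,-0.1,0,0,0],
    [0,0,-0.25,0,0,0],
    [0,0,-0.42,0,0,0],
    [0,0,-0.55,0,0,0],
    [0,0,-0.6,0,0,0],
  ],
)

```text
time: 20.2
ee_pos: [0.5798, 0.0514, 0.375]
eef_rot: [0.667, 0.745, 0.001, 0.001]
ft_force: [-0.2, -0.4, -3.3]
width: 0.0513
grip_force: 25.0
```

Call:
play_rows(
  series=[
    [-0.08,-0.055,0,0,0,0],
    [-0.19,-0.13,0,0,0,0],
    [-0.31,-0.215,0,0,0,0],
    [-0.43,-0.3,0,0,0,0],
    [-0.553,-0.384,0,0,0,0],
  ],
)

```text
time: 20.7
ee_pos: [0.5301, -0.0395, 0.3721]
eef_rot: [0.667, 0.745, -0.0, -0.0]
ft_force: [-0.5, -0.2, -3.0]
width: 0.0514
grip_force: 25.0
```

Call:
play_rows(
  series=[
    [-0.111,-0.077,0,0,0,0],
    [-0.221,-0.154,0,0,0,0],
    [-0.332,-0.23,0,0,0,0],
    [-0.442,-0.307,0,0,0,0],
    [-0.553,-0.384,0,0,0,0],
  ],
)

```text
time: 21.2
ee_pos: [0.4825, -0.1273, 0.3725]
eef_rot: [0.667, 0.745, 0.0, -0.0]
ft_force: [-0.3, -0.4, -2.5]
width: 0.0513
grip_force: 25.0
```

Call:
play_rows(
  series=[
    [-0.111,-0.077,0,0,0,0],
    [-0.221,-0.154,0,0,0,0],
    [-0.332,-0.23,0,0,0,0],
    [-0.442,-0.307,0,0,0,0],
    [-0.553,-0.384,0,0,0,0],
  ],
)

```text
time: 21.7
ee_pos: [0.4343, -0.216, 0.3725]
eef_rot: [0.667, 0.745, 0.0, 0.0]
ft_force: [-0.7, -0.3, -3.1]
width: 0.0515
grip_force: 25.0
```

Call:
play_rows(
  series=[
    [-0.13,-0.09,0,0,0,0],
    [-0.26,-0.18,0,0,0,0],
    [-0.39,-0.27,0,0,0,0],
    [-0.5,-0.347,0,0,0,0],
    [-0.553,-0.384,0,0,0,0],
  ],
)

```text
time: 22.2
ee_pos: [0.3855, -0.3055, 0.3726]
eef_rot: [0.668, 0.744, 0.0, 0.0]
ft_force: [0.4, 0.4, -3.2]
width: 0.0516
grip_force: 25.0
```

Call:
play_rows(
  series=[
    [0,0,0,0,0,0],
    [0,0,0,0,0,0],
  ],
)

```text
time: 22.4
ee_pos: [0.3876, -0.3029, 0.3724]
eef_rot: [0.667, 0.745, 0.0, -0.0]
ft_force: [0.5, 0.5, -2.2]
width: 0.0518
grip_force: 25.0
```

Call:
play_rows(
  series=[
    [0,0,0.12,0,0,0],
    [0,0,0.28,0,0,0],
    [0,0,0.44,0,0,0],
    [0,0,0.56,0,0,0],
    [0,0,0.61,0,0,0],
  ],
)

```text
time: 22.9
ee_pos: [0.3876, -0.3021, 0.2793]
eef_rot: [0.666, 0.746, -0.0, -0.001]
ft_force: [-0.6, 0.6, -3.1]
width: 0.0516
grip_force: 25.0
```

Call:
play_rows(
  series=[
    [0,0,0,0,0,0],
    [0,0,0.025,0,0,0],
    [0,0,0.05,0,0,0],
    [0,0,0.05,0,0,0],
    [0,0,0.05,0,0,0],
  ],
)

```text
time: 23.4
ee_pos: [0.3873, -0.3036, 0.2737]
eef_rot: [0.667, 0.745, 0.0, 0.0]
ft_force: [-0.2, 0.6, -3.1]
width: 0.0515
grip_force: 25.0
```

Call:
play_rows(
  series=[
    [0,0,0,0,0,0],
    [0,0,0,0,0,0],
    [0,0,0,0,0,0],
    [0,0,0,0,0,0],
  ],
  fingers=0.65,
)

```text
time: 23.8
ee_pos: [0.3873, -0.3036, 0.2737]
eef_rot: [0.667, 0.745, 0.0, 0.0]
ft_force: [-0.4, 1.0, -0.5]
width: 0.0702
grip_force: 0.0
```

Call:
play_rows(
  series=[
    [0,0,-0.1,0,0,0],
    [0,0,-0.3,0,0,0],
    [0,0,-0.5,0,0,0],
    [0,0,-0.64,0,0,0],
    [0,0,-0.64,0,0,0],
  ],
)

```text
time: 24.3
ee_pos: [0.3877, -0.3042, 0.3722]
eef_rot: [0.667, 0.745, 0.001, 0.002]
ft_force: [1.3, -0.2, -0.5]
width: 0.0716
grip_force: 0.0
```

```bash
python3 - <<'E'
from h import *
im=vision.camera('top'); cv2.imwrite('pics/top2.png',im)
for n in ['mat_green','mat_red','mat_yellow','house','board']:
    g=spotter.regions_of('top',n)
    for b in g[:1]:
        vs,us=np.nonzero(b['pixels']); (c,wh,an)=cv2.fitEllipse(cv2.findNonZero(b['pixels'].astype(np.uint8))) ; print(n,b['conf'],len(us),us.mean().round(1),vs.mean().round(1),ray('top',us.mean(),vs.mean(),.065 if n=='house' else .008 if n=='board' else .015)[:2].round(4))
plan([(.5874,-.0118,.36,96.3,5)],p=[.3876,-.3029,.3692],th=6.34)
E
```

```text
mat_green 0.61 878 323.0 229.1 [ 0.5964 -0.0758]
mat_red 0.79 874 295.6 261.5 [ 0.5251 -0.0186]
mat_yellow 0.72 902 296.4 261.3 [ 0.5256 -0.0203]
house 0.95 626 294.3 231.3 [ 0.5886 -0.0123]
board 0.72 2877 140.4 245.0 [0.5501 0.3174]
[0.356, 0.308, 0.012] -0.6
[0.244, 0.403, 0.012] -0.6
[0.108, 0.458, 0.012] -0.6
[-0.039, 0.469, 0.012] -0.6
[-0.182, 0.434, 0.012] -0.6
--
```

View pics/top2.png

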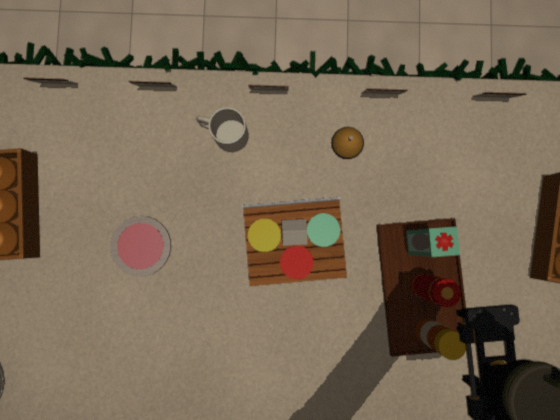

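The top view shows all three gifts upright in the tray: carton star (444,241), tin (443,292), jar (450,344). The mats are now bare at (264,235), (296,262) and (323,230), and the house at (294,232) is free.

Call:
play_rows(
  series=[
    [0.119,0.103,0,0,0,-0.2],
    [0.237,0.205,0,0,0,-0.4],
    [0.356,0.308,0.012,0,0,-0.6],
  ],
  fingers=1,
)

```text
time: 24.9
ee_pos: [0.4276, -0.2447, 0.3672]
eef_rot: [0.541, 0.841, -0.0, -0.0]
ft_force: [0.6, 0.7, -0.3]
width: 0.0848
grip_force: 0.0
```

Call:
play_rows(
  series=[
    [0.081,0.134,0,0,0,-0.2],
    [0.163,0.269,0,0,0,-0.4],
    [0.244,0.403,0.012,0,0,-0.6],
  ],
)

```text
time: 25.2
ee_pos: [0.4677, -0.1863, 0.3653]
eef_rot: [0.402, 0.916, -0.0, -0.0]
ft_force: [-0.1, -0.3, 0.6]
width: 0.0867
grip_force: 0.0
```

Call:
play_rows(
  series=[
    [0.036,0.153,0,0,0,-0.2],
    [0.072,0.305,0,0,0,-0.4],
    [0.108,0.458,0.012,0,0,-0.6],
  ],
)

```text
time: 25.5
ee_pos: [0.5076, -0.128, 0.3634]
eef_rot: [0.254, 0.967, -0.0, -0.0]
ft_force: [-0.6, 0.0, 0.7]
width: 0.0867
grip_force: 0.0
```

Call:
play_rows(
  series=[
    [-0.013,0.156,0,0,0,-0.2],
    [-0.026,0.313,0,0,0,-0.4],
    [-0.039,0.469,0.012,0,0,-0.6],
  ],
)

```text
time: 25.8
ee_pos: [0.5475, -0.0697, 0.3615]
eef_rot: [0.099, 0.995, -0.0, -0.001]
ft_force: [-0.0, 0.3, 0.8]
width: 0.0869
grip_force: 0.0
```

Call:
play_rows(
  series=[
    [-0.061,0.145,0,0,0,-0.2],
    [-0.121,0.289,0,0,0,-0.4],
    [-0.182,0.434,0.012,0,0,-0.6],
    [-0.182,0.434,0.012,0,0,-0.6],
    [-0.182,0.434,0.012,0,0,-0.6],
  ],
)

```text
time: 26.3
ee_pos: [0.5868, -0.0124, 0.3595]
eef_rot: [-0.055, 0.998, -0.0, -0.001]
ft_force: [-1.6, -0.2, -1.1]
width: 0.0866
grip_force: 0.0
```

```bash
python3 - <<'E'
from h import *
im=cv2.imread('pics/top2.png'); hsv=cv2.cvtColor(im,cv2.COLOR_BGR2HSV)
for n,(u,v) in dict(Y=(264,235),R=(296,262),G=(323,230),B=(140,246)).items():
    h0=int(hsv[v,u,0]); d=np.abs((hsv[...,0].astype(int)-h0+90)%180-90)
    m=((d<8)&(hsv[...,1]>(60 if n=='B' else 70))).astype(np.uint8); m[:v-30]=0;m[v+30:]=0;m[:,:u-30]=0;m[:,u+30:]=0
    k,l,st,ce=cv2.connectedComponentsWithStats(m); i=l[v,u]; print(n,st[i],ray('top',*ce[i],.008 if n=='B' else .015)[:2].round(4))
s=status.read_state(); im=vision.camera('wrist'); cv2.imwrite('pics/w3.png',im)
g=spotter.regions_of('wrist','house')
if g: vs,us=np.nonzero(g[0]['pixels']); print('house',g[0]['conf'],us.min(),us.max(),vs.min(),vs.max(),wray(us.mean(),vs.mean(),.065,s))
plan([(.5876,-.0119,.2015,96.3,1)])
E
```

```text
Y [247 218  36  34 926] [0.5802 0.0507]
R [279 245  35  35 955] [ 0.5244 -0.0201]
G [308 214  32  32 778] [ 0.5953 -0.0761]
B [ 117  222   47   48 1746] [0.5486 0.3184]
house 0.7 249 306 176 232 [ 0.5808 -0.0152]
t 26.4 at [ 0.5866 -0.0135  0.3601] 96.19 w 0.0874
[-0.008, 0.01, 1.057] -0.004
--
```

View pics/w3.png

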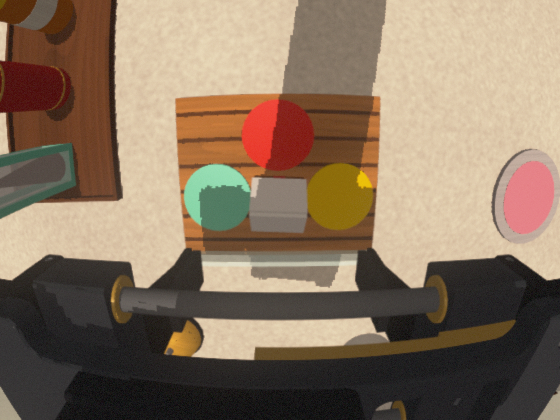

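The wrist view shows the house roof at about (279,204), centred between the fingertips and square to them. The mat centres are also clear. Next I descend on the house.

Call:
play_rows(
  series=[
    [-0.008,0.008,0.2,0,0,0],
    [-0.008,0.008,0.4,0,0,0],
    [-0.008,0.008,0.6,0,0,0],
    [-0.008,0.008,0.75,0,0,0],
    [-0.008,0.008,0.8,0,0,0],
  ],
)

```text
time: 26.9
ee_pos: [0.5868, -0.0119, 0.2382]
eef_rot: [-0.054, 0.999, -0.0, -0.002]
ft_force: [0.3, -0.4, 0.2]
width: 0.0869
grip_force: 0.0
```

Call:
play_rows(
  series=[
    [0,0,0.06,0,0,0],
    [0,0,0.14,0,0,0],
    [0,0,0.22,0,0,0],
    [0,0,0.257,0,0,0],
    [0,0,0.257,0,0,0],
  ],
)

```text
time: 27.4
ee_pos: [0.5877, -0.011, 0.2011]
eef_rot: [-0.055, 0.998, -0.0, -0.001]
ft_force: [-0.3, -0.8, 0.3]
width: 0.0869
grip_force: 0.0
```

Call:
play_rows(
  series=[
    [0,0,0,0,0,0],
    [0,0,0,0,0,0],
    [0,0,0,0,0,0],
    [0,0,0,0,0,0],
    [0,0,0,0,0,0],
  ],
  fingers=-1,
  squeeze=15,
)

```text
time: 27.9
ee_pos: [0.588, -0.011, 0.2021]
eef_rot: [-0.055, 0.998, 0.0, 0.0]
ft_force: [0.7, -3.1, 0.4]
width: 0.0545
grip_force: 1.3
```

Call:
play_rows(
  series=[
    [0,0,0,0,0,0],
    [0,0,0,0,0,0],
    [0,0,0,0,0,0],
    [0,0,0,0,0,0],
  ],
)

```text
time: 28.3
ee_pos: [0.5881, -0.0112, 0.2021]
eef_rot: [-0.055, 0.998, -0.0, 0.0]
ft_force: [0.1, -1.1, 2.9]
width: 0.0499
grip_force: 14.9
```

```bash
python3 - <<'E'
from h import *
s=status.read_state(); print(s['joint_positions'].round(2),s['grip_force'])
a=s['ee_pos']; z=a[2]
# house centre offset in x from tcp kept
bx,by=.5493,.318
plan([(a[0],a[1],z+.08,96.2,1),(bx,by,z+.08,96.2,3),(bx,by,z-.003,96.2,1)])
E
```

```text
[-0.36  0.46  0.37  1.78 -0.2   0.93  1.78] 14.921569396974519
t 28.3 at [ 0.5881 -0.0112  0.2021] 96.33 w 0.0499
[0.0, 0.0, -0.533] 0.004
--
[0.007, 0.737, 0.0] -0.0
[0.007, 0.737, 0.0] -0.0
[0.007, 0.737, 0.0] -0.0
--
[0.0, 0.0, 0.553] -0.0
--
```

Call:
play_rows(
  series=[
    [0,0,-0.1,0,0,0],
    [0,0,-0.23,0,0,0],
    [0,0,-0.38,0,0,0],
    [0,0,-0.5,0,0,0],
    [0,0,-0.533,0,0,0],
  ],
)

```text
time: 28.8
ee_pos: [0.5885, -0.011, 0.2846]
eef_rot: [-0.055, 0.998, 0.0, 0.002]
ft_force: [0.5, -0.4, -2.1]
width: 0.0499
grip_force: 14.9
```

Call:
play_rows(
  series=[
    [0,0.11,0,0,0,0],
    [0.002,0.26,0,0,0,0],
    [0.004,0.42,0,0,0,0],
    [0.006,0.58,0,0,0,0],
    [0.007,0.737,0,0,0,0],
  ],
)

```text
time: 29.3
ee_pos: [0.5742, 0.0998, 0.2815]
eef_rot: [-0.055, 0.998, 0.0, -0.0]
ft_force: [0.4, 0.2, -1.2]
width: 0.0498
grip_force: 14.9
```

Call:
play_rows(
  series=[
    [0,0.147,0,0,0,0],
    [0.002,0.295,0,0,0,0],
    [0.004,0.442,0,0,0,0],
    [0.006,0.59,0,0,0,0],
    [0.007,0.737,0,0,0,0],
  ],
)

```text
time: 29.8
ee_pos: [0.5609, 0.2094, 0.2815]
eef_rot: [-0.055, 0.998, -0.0, -0.001]
ft_force: [0.2, 0.3, -1.6]
width: 0.0498
grip_force: 14.9
```

Call:
play_rows(
  series=[
    [0,0.16,0,0,0,0],
    [0.002,0.33,0,0,0,0],
    [0.004,0.5,0,0,0,0],
    [0.006,0.65,0,0,0,0],
    [0.007,0.737,0,0,0,0],
  ],
)

```text
time: 30.3
ee_pos: [0.5472, 0.3204, 0.2813]
eef_rot: [-0.056, 0.998, 0.0, -0.001]
ft_force: [0.2, -0.4, -0.4]
width: 0.0502
grip_force: 14.9
```

Call:
play_rows(
  series=[
    [0,0,0,0,0,0],
    [0,0,0.12,0,0,0],
    [0,0,0.26,0,0,0],
    [0,0,0.4,0,0,0],
    [0,0,0.48,0,0,0],
  ],
)

```text
time: 30.8
ee_pos: [0.5483, 0.3163, 0.2082]
eef_rot: [-0.054, 0.999, -0.001, -0.001]
ft_force: [0.7, 0.3, -1.2]
width: 0.0502
grip_force: 14.9
```

```bash
python3 - <<'E'
from h import *
im=vision.camera('side'); plan([(.5493,.318,.199,96.3,1)]); cv2.imwrite('pics/side2.png',im)
E
```

```text
t 30.85 at [0.5478 0.3163 0.2067] 96.26 w 0.0497
[-0.011, 0.01, 0.052] -0.001
--
```

View pics/side2.png

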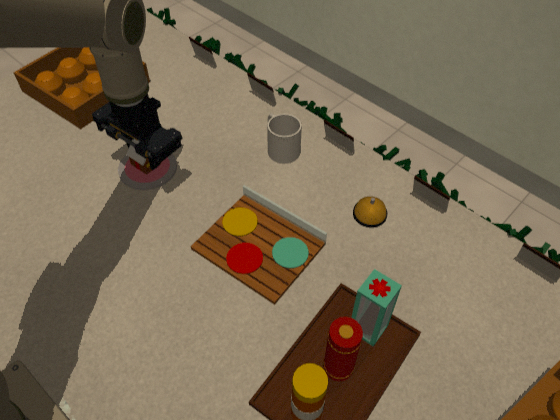

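The side view shows the house held just above the board at about (148,165), and all three gifts standing in the tray. I'll lower the last bit and release.

Call:
play_rows(
  series=[
    [0,0,0.02,0,0,0],
    [0,0,0.05,0,0,0],
    [0,0,0.073,0,0,0],
    [0,0,0.073,0,0,0],
    [0,0,0.073,0,0,0],
  ],
)

```text
time: 31.35
ee_pos: [0.5483, 0.3183, 0.1993]
eef_rot: [-0.055, 0.998, 0.0, 0.0]
ft_force: [-0.4, 1.0, -2.2]
width: 0.0501
grip_force: 14.9
```

Call:
play_rows(
  series=[
    [0,0,0,0,0,0],
    [0,0,0,0,0,0],
    [0,0,0,0,0,0],
    [0,0,0,0,0,0],
    [0,0,0,0,0,0],
  ],
  fingers=0.7,
)

```text
time: 31.85
ee_pos: [0.5482, 0.3183, 0.199]
eef_rot: [-0.055, 0.998, 0.0, 0.0]
ft_force: [0.1, -0.2, -0.3]
width: 0.0729
grip_force: 0.0
```

Call:
play_rows(
  series=[
    [0,0,-0.1,0,0,0],
    [0,0,-0.3,0,0,0],
    [0,0,-0.55,0,0,0],
    [0,0,-0.8,0,0,0],
    [0,0,-1,0,0,0],
  ],
)

```text
time: 32.35
ee_pos: [0.5484, 0.318, 0.3527]
eef_rot: [-0.055, 0.998, 0.001, 0.001]
ft_force: [0.4, 0.0, 0.3]
width: 0.0738
grip_force: 0.0
```

Call:
play_rows(
  series=[
    [0,0,-0.14,0,0,0],
    [0,0,-0.14,0,0,0],
  ],
)

```text
time: 32.55
ee_pos: [0.5488, 0.3182, 0.375]
eef_rot: [-0.055, 0.998, 0.002, 0.003]
ft_force: [-0.6, 0.5, -0.4]
width: 0.074
grip_force: 0.0
```

```bash
python3 - <<'E'
from h import *
s=status.read_state(); a=s['ee_pos']
vision.camera('wrist'); print(spotter.boxes_of('wrist','house')[:1],spotter.boxes_of('wrist','board')[:1])
j=TR(-.095)
plan([(.3873,-.3036,.37,6.3,6)])
E
```

```text
[{'point': [0.5411, 0.3189, 0.0582], 'conf': 0.77}] [{'point': [0.5418, 0.3164, 0.0077], 'conf': 0.84}]
t 32.7 at [0.548  0.3181 0.3698] 96.34 w 0.074
[0.254, -0.667, -0.0] 0.5
[0.072, -0.71, -0.0] 0.5
[-0.114, -0.704, -0.0] 0.5
[-0.292, -0.651, -0.0] 0.5
[-0.451, -0.553, -0.0] 0.5
[-0.579, -0.417, -0.0] 0.5
--
```

Call:
play_rows(
  series=[
    [0.085,-0.222,0,0,0,0.167],
    [0.169,-0.445,0,0,0,0.333],
    [0.254,-0.667,0,0,0,0.5],
  ],
)

```text
time: 33.0
ee_pos: [0.5207, 0.2133, 0.3687]
eef_rot: [0.077, 0.997, -0.001, -0.001]
ft_force: [0.7, -1.1, 0.7]
width: 0.0739
grip_force: 0.0
```

Call:
play_rows(
  series=[
    [0.024,-0.237,0,0,0,0.167],
    [0.048,-0.473,0,0,0,0.333],
    [0.072,-0.71,0,0,0,0.5],
  ],
)

```text
time: 33.3
ee_pos: [0.4938, 0.1095, 0.3689]
eef_rot: [0.207, 0.978, -0.0, -0.001]
ft_force: [-0.6, -0.0, -0.1]
width: 0.074
grip_force: 0.0
```

Call:
play_rows(
  series=[
    [-0.038,-0.235,0,0,0,0.167],
    [-0.076,-0.469,0,0,0,0.333],
    [-0.114,-0.704,0,0,0,0.5],
  ],
)

```text
time: 33.6
ee_pos: [0.4671, 0.006, 0.3691]
eef_rot: [0.333, 0.943, -0.0, -0.001]
ft_force: [0.5, -0.6, 0.0]
width: 0.074
grip_force: 0.0
```

Call:
play_rows(
  series=[
    [-0.097,-0.217,0,0,0,0.167],
    [-0.195,-0.434,0,0,0,0.333],
    [-0.292,-0.651,0,0,0,0.5],
  ],
)

```text
time: 33.9
ee_pos: [0.4402, -0.0975, 0.3691]
eef_rot: [0.453, 0.892, -0.0, -0.001]
ft_force: [0.3, 0.5, 0.4]
width: 0.0739
grip_force: 0.0
```

Call:
play_rows(
  series=[
    [-0.15,-0.184,0,0,0,0.167],
    [-0.301,-0.369,0,0,0,0.333],
    [-0.451,-0.553,0,0,0,0.5],
  ],
)

```text
time: 34.2
ee_pos: [0.4135, -0.2011, 0.3692]
eef_rot: [0.565, 0.825, -0.0, -0.001]
ft_force: [0.8, 0.4, 0.3]
width: 0.0742
grip_force: 0.0
```

Call:
play_rows(
  series=[
    [-0.193,-0.139,0,0,0,0.167],
    [-0.386,-0.278,0,0,0,0.333],
    [-0.579,-0.417,0,0,0,0.5],
    [-0.579,-0.417,0,0,0,0.5],
    [-0.579,-0.417,0,0,0,0.5],
  ],
)

```text
time: 34.7
ee_pos: [0.3873, -0.3038, 0.3692]
eef_rot: [0.667, 0.745, -0.0, -0.001]
ft_force: [-0.3, 0.9, -0.1]
width: 0.0742
grip_force: 0.0
```

```bash
python3 - <<'E'
from h import *
vision.camera('wrist'); print(spotter.boxes_of('wrist','jar')[:1])
plan([(.3873,-.3036,.2737,6.3,1)])
E
```

```text
[]
t 34.8 at [ 0.3881 -0.3025  0.3693] 6.45 w 0.0739
[-0.006, -0.006, 0.638] 0.005
--
```

Call:
play_rows(
  series=[
    [-0.006,-0.006,0.15,0,0,0],
    [-0.006,-0.006,0.32,0,0,0],
    [-0.006,-0.006,0.5,0,0,0],
    [-0.006,-0.006,0.61,0,0,0],
    [-0.006,-0.006,0.638,0,0,0],
  ],
)

```text
time: 35.3
ee_pos: [0.387, -0.303, 0.2724]
eef_rot: [0.666, 0.746, -0.0, -0.002]
ft_force: [-0.8, -0.1, 0.1]
width: 0.0737
grip_force: 0.0
```

Call:
play_rows(
  series=[
    [0,0,0,0,0,0],
    [0,0,0,0,0,0],
    [0,0,0,0,0,0],
    [0,0,0,0,0,0],
    [0,0,0,0,0,0],
  ],
  fingers=-1,
  squeeze=25,
)

```text
time: 35.8
ee_pos: [0.3873, -0.3047, 0.2749]
eef_rot: [0.667, 0.745, 0.0, 0.001]
ft_force: [-0.5, 0.6, 7.0]
width: 0.0515
grip_force: 25.0
```

Call:
play_rows(
  series=[
    [0,0,0,0,0,0],
    [0,0,0,0,0,0],
    [0,0,0,0,0,0],
  ],
)

```text
time: 36.1
ee_pos: [0.3873, -0.3047, 0.2749]
eef_rot: [0.667, 0.745, 0.0, 0.0]
ft_force: [-0.5, 0.7, 7.5]
width: 0.0518
grip_force: 25.0
```

```bash
python3 - <<'E'
from h import *
a=status.read_state()['ee_pos']; z=a[2]; x,y=.5800,.0512
plan([(a[0],a[1],z+.09,6.3,1),(x,y,z+.09,6.3,4),(x,y,z+.0108,6.3,1)])
E
```

```text
t 36.1 at [ 0.3873 -0.3047  0.2749] 6.35 w 0.0518
[0.0, 0.0, -0.6] 0.002
--
[0.554, 0.384, 0.0] -0.0
[0.554, 0.384, 0.0] -0.0
[0.554, 0.384, 0.0] -0.0
[0.554, 0.384, 0.0] -0.0
--
[0.0, 0.0, 0.528] -0.0
--
```

Call:
play_rows(
  series=[
    [0,0,-0.1,0,0,0],
    [0,0,-0.25,0,0,0],
    [0,0,-0.42,0,0,0],
    [0,0,-0.55,0,0,0],
    [0,0,-0.6,0,0,0],
  ],
)

```text
time: 36.6
ee_pos: [0.387, -0.3049, 0.3656]
eef_rot: [0.667, 0.745, 0.001, 0.001]
ft_force: [1.0, 0.5, -2.9]
width: 0.0518
grip_force: 25.0
```

Call:
play_rows(
  series=[
    [0.08,0.055,0,0,0,0],
    [0.19,0.13,0,0,0,0],
    [0.31,0.215,0,0,0,0],
    [0.43,0.3,0,0,0,0],
    [0.554,0.384,0,0,0,0],
  ],
)

```text
time: 37.1
ee_pos: [0.4351, -0.2147, 0.3633]
eef_rot: [0.667, 0.745, -0.0, -0.001]
ft_force: [-0.9, -0.2, -3.6]
width: 0.0513
grip_force: 25.0
```

Call:
play_rows(
  series=[
    [0.111,0.077,0,0,0,0],
    [0.222,0.154,0,0,0,0],
    [0.333,0.23,0,0,0,0],
    [0.443,0.307,0,0,0,0],
    [0.554,0.384,0,0,0,0],
  ],
)

```text
time: 37.6
ee_pos: [0.4832, -0.1258, 0.3632]
eef_rot: [0.667, 0.745, -0.0, -0.001]
ft_force: [-0.2, 0.2, -3.8]
width: 0.0515
grip_force: 25.0
```

Call:
play_rows(
  series=[
    [0.111,0.077,0,0,0,0],
    [0.222,0.154,0,0,0,0],
    [0.333,0.23,0,0,0,0],
    [0.443,0.307,0,0,0,0],
    [0.554,0.384,0,0,0,0],
  ],
)

```text
time: 38.1
ee_pos: [0.5319, -0.0363, 0.364]
eef_rot: [0.667, 0.745, -0.0, -0.0]
ft_force: [-0.3, 0.4, -2.7]
width: 0.0519
grip_force: 25.0
```

Call:
play_rows(
  series=[
    [0.13,0.09,0,0,0,0],
    [0.26,0.18,0,0,0,0],
    [0.39,0.27,0,0,0,0],
    [0.5,0.347,0,0,0,0],
    [0.554,0.384,0,0,0,0],
  ],
)

```text
time: 38.6
ee_pos: [0.5802, 0.0541, 0.3639]
eef_rot: [0.666, 0.746, -0.0, -0.0]
ft_force: [0.1, -0.0, -3.5]
width: 0.0517
grip_force: 25.0
```

Call:
play_rows(
  series=[
    [0,0,0,0,0,0],
    [0,0,0,0,0,0],
    [0,0,0.12,0,0,0],
    [0,0,0.28,0,0,0],
    [0,0,0.4,0,0,0],
  ],
)

```text
time: 39.1
ee_pos: [0.5787, 0.0497, 0.3034]
eef_rot: [0.668, 0.744, -0.0, -0.0]
ft_force: [-1.1, -0.4, -3.2]
width: 0.0516
grip_force: 25.0
```

Call:
play_rows(
  series=[
    [0,0,0.06,0,0,0],
    [0,0,0.07,0,0,0],
    [0,0,0.07,0,0,0],
    [0,0,0.07,0,0,0],
  ],
)

```text
time: 39.5
ee_pos: [0.5796, 0.051, 0.2948]
eef_rot: [0.667, 0.745, 0.001, 0.0]
ft_force: [-0.4, -0.4, -2.6]
width: 0.0517
grip_force: 25.0
```

Call:
play_rows(
  series=[
    [0,0,0.03,0,0,0],
    [0,0,0.055,0,0,0],
    [0,0,0.055,0,0,0],
    [0,0,0.055,0,0,0],
  ],
)

```text
time: 39.9
ee_pos: [0.5792, 0.0512, 0.2854]
eef_rot: [0.667, 0.745, -0.0, -0.0]
ft_force: [-0.7, 0.0, -2.9]
width: 0.0514
grip_force: 25.0
```

Call:
play_rows(
  series=[
    [0,0,0.008,0,0,0],
    [0,0,0.008,0,0,0],
    [0,0,0.008,0,0,0],
  ],
)

```text
time: 40.2
ee_pos: [0.5794, 0.0511, 0.285]
eef_rot: [0.667, 0.745, 0.0, -0.0]
ft_force: [-3.4, -0.8, 6.1]
width: 0.0513
grip_force: 25.0
```

Call:
play_rows(
  series=[
    [0,0,0,0,0,0],
    [0,0,0,0,0,0],
    [0,0,0,0,0,0],
    [0,0,0,0,0,0],
  ],
  fingers=0.7,
)

```text
time: 40.6
ee_pos: [0.5793, 0.0512, 0.2843]
eef_rot: [0.667, 0.745, 0.0, 0.0]
ft_force: [-0.3, 0.1, -0.3]
width: 0.0716
grip_force: 0.0
```

Call:
play_rows(
  series=[
    [0,0,-0.1,0,0,0],
    [0,0,-0.3,0,0,0],
    [0,0,-0.5,0,0,0],
    [0,0,-0.58,0,0,0],
    [0,0,-0.58,0,0,0],
  ],
)

```text
time: 41.1
ee_pos: [0.5797, 0.0511, 0.3735]
eef_rot: [0.667, 0.745, 0.002, 0.001]
ft_force: [0.4, 0.1, -0.1]
width: 0.0738
grip_force: 0.0
```

```bash
python3 - <<'E'
from h import *
vision.camera('top')
for n in ['jar','tin','house','carton']: print(n,[b['point'] for b in spotter.boxes_of('top',n)[:1]])
plan([(.483,-.2934,.37,66.3,4),(.483,-.2934,.2737,66.3,1)])
E
```

```text
jar []
tin [[0.4846, -0.2848, 0.1388]]
house [[0.5507, 0.3088, 0.0514]]
carton [[0.577, -0.2673, 0.1434]]
t 41.35 at [0.5789 0.0513 0.3699] 6.34 w 0.0742
[-0.553, -0.222, -0.0] -0.5
[-0.477, -0.358, -0.0] -0.5
[-0.368, -0.469, -0.0] -0.5
[-0.234, -0.548, -0.0] -0.5
--
[0.0, 0.0, 0.642] -0.0
--
```

Call:
play_rows(
  series=[
    [-0.184,-0.074,0,0,0,-0.167],
    [-0.369,-0.148,0,0,0,-0.333],
    [-0.553,-0.222,0,0,0,-0.5],
  ],
)

```text
time: 41.65
ee_pos: [0.5548, -0.0357, 0.3703]
eef_rot: [0.562, 0.827, -0.001, -0.001]
ft_force: [-0.0, -0.4, 0.3]
width: 0.0736
grip_force: 0.0
```

Call:
play_rows(
  series=[
    [-0.159,-0.119,0,0,0,-0.167],
    [-0.318,-0.239,0,0,0,-0.333],
    [-0.477,-0.358,0,0,0,-0.5],
  ],
)

```text
time: 41.95
ee_pos: [0.5307, -0.1221, 0.3704]
eef_rot: [0.45, 0.893, -0.0, -0.001]
ft_force: [1.1, -0.4, 0.0]
width: 0.0743
grip_force: 0.0
```

Call:
play_rows(
  series=[
    [-0.123,-0.156,0,0,0,-0.167],
    [-0.245,-0.313,0,0,0,-0.333],
    [-0.368,-0.469,0,0,0,-0.5],
  ],
)

```text
time: 42.25
ee_pos: [0.5068, -0.2082, 0.3704]
eef_rot: [0.329, 0.944, -0.0, -0.001]
ft_force: [1.4, 0.2, 0.7]
width: 0.0741
grip_force: 0.0
```

Call:
play_rows(
  series=[
    [-0.078,-0.183,0,0,0,-0.167],
    [-0.156,-0.365,0,0,0,-0.333],
    [-0.234,-0.548,0,0,0,-0.5],
    [-0.234,-0.548,0,0,0,-0.5],
    [-0.234,-0.548,0,0,0,-0.5],
  ],
)

```text
time: 42.75
ee_pos: [0.4831, -0.2936, 0.3704]
eef_rot: [0.206, 0.979, 0.0, -0.001]
ft_force: [0.0, 0.8, -0.7]
width: 0.0742
grip_force: 0.0
```

```bash
python3 - <<'E'
from h import *
im=vision.camera('wrist'); print(spotter.boxes_of('wrist','tin')[:1]); cv2.imwrite('pics/w4.png',im)
plan([(.483,-.2934,.2737,66.3,1)])
E
```

```text
[{'point': [0.4739, -0.2899, 0.1375], 'conf': 0.77}]
t 42.85 at [ 0.4839 -0.2923  0.3706] 66.36 w 0.0741
[0.003, -0.009, 0.646] 0.002
--
```

View pics/w4.png

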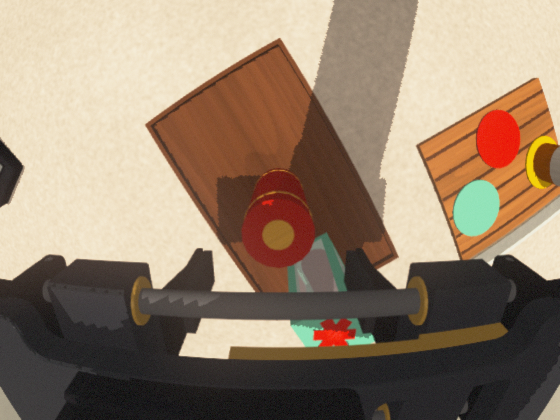

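The wrist view has the tin disc at (279,234) between the fingers. The carton sits to its right, as it did when I released it, and the jar stands on the yellow mat.

Call:
play_rows(
  series=[
    [0,0,0.15,0,0,0],
    [0,0,0.32,0,0,0],
    [0,0,0.5,0,0,0],
    [0,0,0.61,0,0,0],
    [0,0,0.642,0,0,0],
  ],
)

```text
time: 43.35
ee_pos: [0.4835, -0.2917, 0.2729]
eef_rot: [0.204, 0.979, 0.0, -0.002]
ft_force: [-0.1, 0.3, 0.2]
width: 0.0742
grip_force: 0.0
```

Call:
play_rows(
  series=[
    [0,0,0,0,0,0],
    [0,0,0,0,0,0],
    [0,0,0,0,0,0],
    [0,0,0,0,0,0],
    [0,0,0,0,0,0],
  ],
  fingers=-1,
)

```text
time: 43.85
ee_pos: [0.4837, -0.2935, 0.2757]
eef_rot: [0.205, 0.979, -0.0, 0.001]
ft_force: [-0.5, -2.0, 4.2]
width: 0.0519
grip_force: 24.9
```

Call:
play_rows(
  series=[
    [0,0,0,0,0,0],
    [0,0,0,0,0,0],
    [0,0,0,0,0,0],
  ],
)

```text
time: 44.15
ee_pos: [0.4837, -0.2936, 0.2757]
eef_rot: [0.205, 0.979, -0.0, 0.001]
ft_force: [-0.9, 0.1, 6.1]
width: 0.0518
grip_force: 24.9
```

```bash
python3 - <<'E'
from h import *
a=status.read_state()['ee_pos']; z=a[2]; x,y=.5244,-.0198
plan([(a[0],a[1],z+.07,66.3,1),(x,y,z+.07,96.3,3),(x,y,z+.0105,96.3,1)])
E
```

```text
t 44.15 at [ 0.4837 -0.2936  0.2757] 66.33 w 0.0518
[0.0, 0.0, -0.467] 0.001
--
[0.162, 0.593, 0.0] -0.333
[0.056, 0.613, 0.0] -0.333
[-0.051, 0.613, 0.0] -0.333
--
[0.0, 0.0, 0.397] -0.0
--
```

Call:
play_rows(
  series=[
    [0,0,-0.08,0,0,0],
    [0,0,-0.2,0,0,0],
    [0,0,-0.34,0,0,0],
    [0,0,-0.44,0,0,0],
    [0,0,-0.467,0,0,0],
  ],
)

```text
time: 44.65
ee_pos: [0.4837, -0.2936, 0.3468]
eef_rot: [0.205, 0.979, -0.0, 0.001]
ft_force: [0.3, 0.2, -2.9]
width: 0.0514
grip_force: 24.9
```

Call:
play_rows(
  series=[
    [0.025,0.09,0,0,0,-0.06],
    [0.06,0.22,0,0,0,-0.13],
    [0.094,0.345,0,0,0,-0.2],
    [0.128,0.47,0,0,0,-0.267],
    [0.162,0.593,0,0,0,-0.333],
  ],
)

```text
time: 45.15
ee_pos: [0.4972, -0.1996, 0.3447]
eef_rot: [0.117, 0.993, 0.0, -0.0]
ft_force: [1.0, -1.1, -2.4]
width: 0.0517
grip_force: 24.9
```

Call:
play_rows(
  series=[
    [0.011,0.123,0,0,0,-0.067],
    [0.022,0.246,0,0,0,-0.133],
    [0.034,0.369,0,0,0,-0.2],
    [0.045,0.491,0,0,0,-0.267],
    [0.056,0.613,0,0,0,-0.333],
  ],
)

```text
time: 45.65
ee_pos: [0.5107, -0.1093, 0.3451]
eef_rot: [0.031, 1.0, 0.0, 0.0]
ft_force: [-0.3, 0.1, -3.1]
width: 0.0516
grip_force: 24.9
```

Call:
play_rows(
  series=[
    [-0.011,0.13,0,0,0,-0.067],
    [-0.022,0.27,0,0,0,-0.133],
    [-0.034,0.41,0,0,0,-0.2],
    [-0.045,0.54,0,0,0,-0.267],
    [-0.051,0.613,0,0,0,-0.333],
  ],
)

```text
time: 46.15
ee_pos: [0.5243, -0.0169, 0.3449]
eef_rot: [-0.058, 0.998, 0.0, -0.0]
ft_force: [-0.2, 0.6, -2.5]
width: 0.0519
grip_force: 24.9
```

Call:
play_rows(
  series=[
    [0,0,0,0,0,0],
    [0,0,0,0,0,0],
    [0,0,0.1,0,0,0],
    [0,0,0.23,0,0,0],
    [0,0,0.32,0,0,0],
  ],
)

```text
time: 46.65
ee_pos: [0.5237, -0.0208, 0.296]
eef_rot: [-0.054, 0.999, -0.0, -0.0]
ft_force: [-0.2, -0.1, -2.9]
width: 0.0515
grip_force: 24.9
```

Call:
play_rows(
  series=[
    [0,0,0,0,0,0],
    [0,0,0,0,0,0],
    [0,0,0,0,0,0],
  ],
)

```text
time: 46.95
ee_pos: [0.5244, -0.0198, 0.2979]
eef_rot: [-0.055, 0.998, 0.0, 0.001]
ft_force: [-0.9, 0.7, -3.2]
width: 0.0515
grip_force: 24.9
```

Contact is expected at a measured z of about 0.2857, so there are 12 mm left.

Call:
play_rows(
  series=[
    [0,0,0.03,0,0,0],
    [0,0,0.06,0,0,0],
    [0,0,0.073,0,0,0],
    [0,0,0.073,0,0,0],
    [0,0,0.073,0,0,0],
  ],
)

```text
time: 47.45
ee_pos: [0.524, -0.0195, 0.286]
eef_rot: [-0.055, 0.998, 0.0, -0.0]
ft_force: [-0.8, -0.6, -2.8]
width: 0.0517
grip_force: 25.0
```

Call:
play_rows(
  series=[
    [0,0,0.007,0,0,0],
    [0,0,0.007,0,0,0],
    [0,0,0.007,0,0,0],
  ],
)

```text
time: 47.75
ee_pos: [0.5242, -0.0196, 0.2857]
eef_rot: [-0.055, 0.998, 0.0, 0.0]
ft_force: [-1.7, -0.1, 5.5]
width: 0.0514
grip_force: 25.0
```

Call:
play_rows(
  series=[
    [0,0,0,0,0,0],
    [0,0,0,0,0,0],
    [0,0,0,0,0,0],
    [0,0,0,0,0,0],
  ],
  fingers=0.7,
)

```text
time: 48.15
ee_pos: [0.524, -0.0195, 0.2849]
eef_rot: [-0.055, 0.998, 0.0, -0.0]
ft_force: [-0.3, 0.5, 0.2]
width: 0.0718
grip_force: 0.0
```

Call:
play_rows(
  series=[
    [0,0,-0.1,0,0,0],
    [0,0,-0.3,0,0,0],
    [0,0,-0.5,0,0,0],
    [0,0,-0.58,0,0,0],
    [0,0,-0.58,0,0,0],
  ],
)

```text
time: 48.65
ee_pos: [0.5244, -0.0196, 0.3734]
eef_rot: [-0.055, 0.998, 0.0, 0.001]
ft_force: [0.4, -0.3, -1.0]
width: 0.074
grip_force: 0.0
```

Call:
play_rows(
  series=[
    [0,0,0,0,0,0],
    [0,0,0,0,0,0],
  ],
)

```text
time: 48.85
ee_pos: [0.5236, -0.0194, 0.3705]
eef_rot: [-0.055, 0.998, -0.0, -0.001]
ft_force: [0.6, -1.0, -1.1]
width: 0.0738
grip_force: 0.0
```

```bash
python3 - <<'E'
from h import *
plan([(.5756,-.2826,.372,6.65,4),(.5756,-.2826,.2797,6.65,1)])
E
```

```text
t 48.85 at [ 0.5236 -0.0194  0.3705] 96.32 w 0.0738
[-0.038, -0.446, -0.003] 0.747
[-0.205, -0.397, -0.003] 0.747
[-0.341, -0.289, -0.003] 0.747
[-0.425, -0.137, -0.003] 0.747
--
[0.0, 0.0, 0.615] -0.0
--
```

Call:
play_rows(
  series=[
    [-0.013,-0.149,0,0,0,0.249],
    [-0.025,-0.297,0,0,0,0.498],
    [-0.038,-0.446,0,0,0,0.747],
    [-0.038,-0.446,0,0,0,0.747],
  ],
)

```text
time: 49.25
ee_pos: [0.5367, -0.0884, 0.3709]
eef_rot: [0.144, 0.99, -0.001, -0.001]
ft_force: [-0.2, -0.6, 0.4]
width: 0.0738
grip_force: 0.0
```

Call:
play_rows(
  series=[
    [-0.068,-0.132,0,0,0,0.249],
    [-0.137,-0.265,0,0,0,0.498],
    [-0.205,-0.397,0,0,0,0.747],
    [-0.205,-0.397,0,0,0,0.747],
  ],
)

```text
time: 49.65
ee_pos: [0.5497, -0.1533, 0.371]
eef_rot: [0.332, 0.943, -0.001, -0.001]
ft_force: [-0.4, 0.1, -0.4]
width: 0.0742
grip_force: 0.0
```

Call:
play_rows(
  series=[
    [-0.114,-0.096,0,0,0,0.249],
    [-0.227,-0.193,0,0,0,0.498],
    [-0.341,-0.289,0,0,0,0.747],
    [-0.341,-0.289,0,0,0,0.747],
  ],
)

```text
time: 50.05
ee_pos: [0.5628, -0.2183, 0.3711]
eef_rot: [0.508, 0.861, -0.001, -0.0]
ft_force: [0.5, 0.0, -0.7]
width: 0.0742
grip_force: 0.0
```

Call:
play_rows(
  series=[
    [-0.142,-0.046,0,0,0,0.249],
    [-0.283,-0.091,0,0,0,0.498],
    [-0.425,-0.137,0,0,0,0.747],
    [-0.425,-0.137,0,0,0,0.747],
    [-0.425,-0.137,0,0,0,0.747],
  ],
)

```text
time: 50.55
ee_pos: [0.5763, -0.2812, 0.3712]
eef_rot: [0.663, 0.749, 0.0, -0.001]
ft_force: [-0.2, 0.7, 0.9]
width: 0.0741
grip_force: 0.0
```

Call:
play_rows(
  series=[
    [0,0,0,0,0,0],
    [0,0,0,0,0,0],
  ],
)

```text
time: 50.75
ee_pos: [0.5764, -0.2812, 0.3719]
eef_rot: [0.663, 0.748, 0.0, -0.0]
ft_force: [0.3, 0.1, -0.5]
width: 0.0738
grip_force: 0.0
```

```bash
python3 - <<'E'
from h import *
plan([(.5756,-.2826,.2803,6.65,1)])
E
```

```text
t 50.75 at [ 0.5764 -0.2812  0.3719] 6.89 w 0.0738
[-0.009, -0.007, 0.611] 0.008
--
```

Call:
play_rows(
  series=[
    [-0.009,-0.007,0.15,0,0,0.008],
    [-0.009,-0.007,0.32,0,0,0.008],
    [-0.009,-0.007,0.49,0,0,0.008],
    [-0.009,-0.007,0.59,0,0,0.008],
    [-0.009,-0.007,0.611,0,0,0.008],
  ],
)

```text
time: 51.25
ee_pos: [0.575, -0.2832, 0.2788]
eef_rot: [0.666, 0.746, -0.0, -0.001]
ft_force: [-0.1, -0.1, 0.1]
width: 0.0737
grip_force: 0.0
```

Call:
play_rows(
  series=[
    [0,0,0,0,0,0],
    [0,0,0,0,0,0],
    [0,0,0,0,0,0],
    [0,0,0,0,0,0],
    [0,0,0,0,0,0],
  ],
  fingers=-1,
)

```text
time: 51.75
ee_pos: [0.5755, -0.2842, 0.2813]
eef_rot: [0.666, 0.746, 0.0, 0.001]
ft_force: [0.2, 0.4, 4.5]
width: 0.052
grip_force: 24.9
```

Call:
play_rows(
  series=[
    [0,0,0,0,0,0],
    [0,0,0,0,0,0],
    [0,0,0,0,0,0],
  ],
)

```text
time: 52.05
ee_pos: [0.5755, -0.2842, 0.2813]
eef_rot: [0.666, 0.746, 0.0, 0.001]
ft_force: [0.6, 0.4, 6.0]
width: 0.0522
grip_force: 24.9
```

```bash
python3 - <<'E'
from h import *
a=status.read_state()['ee_pos']; z=a[2]; 
# original: TCP (.595,-.0715) at grasp on mat; release at (.5756,-.2826)
d=a-np.array([.5756,-.2826,.2797]); print(d)
x,y=.5953,-.0715+d[1]
plan([(a[0],a[1],z+.07,6.65,1),(x,y,z+.07,6.65,2),(x,y,z+.0105,6.65,1)])
E
```

```text
[-6.11894168e-05 -1.60472011e-03  1.56981305e-03]
t 52.05 at [ 0.5755 -0.2842  0.2813] 6.44 w 0.0522
[0.0, 0.0, -0.467] -0.007
--
[0.691, 0.147, 0.0] -0.0
[0.691, 0.147, 0.0] -0.0
--
[0.0, 0.0, 0.397] -0.0
--
```

Call:
play_rows(
  series=[
    [0,0,-0.08,0,0,0],
    [0,0,-0.2,0,0,0],
    [0,0,-0.34,0,0,0],
    [0,0,-0.44,0,0,0],
    [0,0,-0.467,0,0,0],
  ],
)

```text
time: 52.55
ee_pos: [0.5753, -0.2844, 0.3524]
eef_rot: [0.666, 0.746, 0.0, 0.001]
ft_force: [0.4, -0.5, -2.4]
width: 0.052
grip_force: 24.9
```

Call:
play_rows(
  series=[
    [0.1,0.021,0,0,0,0],
    [0.24,0.051,0,0,0,0],
    [0.39,0.083,0,0,0,0],
    [0.54,0.115,0,0,0,0],
    [0.691,0.147,0,0,0,0],
  ],
)

```text
time: 53.05
ee_pos: [0.5854, -0.1762, 0.3491]
eef_rot: [0.666, 0.746, -0.0, -0.001]
ft_force: [0.2, -0.3, -2.4]
width: 0.0518
grip_force: 24.9
```

Call:
play_rows(
  series=[
    [0.15,0.032,0,0,0,0],
    [0.3,0.064,0,0,0,0],
    [0.45,0.096,0,0,0,0],
    [0.6,0.128,0,0,0,0],
    [0.691,0.147,0,0,0,0],
  ],
)

```text
time: 53.55
ee_pos: [0.5957, -0.0698, 0.3492]
eef_rot: [0.665, 0.747, -0.0, -0.001]
ft_force: [0.1, 0.3, -3.3]
width: 0.0518
grip_force: 24.9
```

Call:
play_rows(
  series=[
    [0,0,0,0,0,0],
    [0,0,0,0,0,0],
    [0,0,0.1,0,0,0],
    [0,0,0.23,0,0,0],
    [0,0,0.32,0,0,0],
  ],
)

```text
time: 54.05
ee_pos: [0.5951, -0.0742, 0.3002]
eef_rot: [0.667, 0.745, -0.001, -0.001]
ft_force: [-0.6, -0.2, -3.0]
width: 0.0521
grip_force: 24.9
```

Call:
play_rows(
  series=[
    [0,0,0,0,0,0],
    [0,0,0,0,0,0],
    [0,0,0,0,0,0],
  ],
)

```text
time: 54.35
ee_pos: [0.5961, -0.0735, 0.3032]
eef_rot: [0.666, 0.746, 0.0, 0.0]
ft_force: [0.1, 0.2, -2.6]
width: 0.052
grip_force: 24.9
```

Call:
play_rows(
  series=[
    [0,0,0.03,0,0,0],
    [0,0,0.06,0,0,0],
    [0,0,0.073,0,0,0],
    [0,0,0.073,0,0,0],
    [0,0,0.073,0,0,0],
  ],
)

```text
time: 54.85
ee_pos: [0.5958, -0.0731, 0.2914]
eef_rot: [0.666, 0.746, 0.0, 0.0]
ft_force: [0.4, 0.8, -2.4]
width: 0.0516
grip_force: 24.9
```

Call:
play_rows(
  series=[
    [0,0,0.006,0,0,0],
    [0,0,0.006,0,0,0],
    [0,0,0.006,0,0,0],
  ],
)

```text
time: 55.15
ee_pos: [0.5959, -0.0732, 0.2912]
eef_rot: [0.666, 0.746, 0.0, 0.0]
ft_force: [-2.3, -0.1, 5.2]
width: 0.0521
grip_force: 24.9
```

Call:
play_rows(
  series=[
    [0,0,0,0,0,0],
    [0,0,0,0,0,0],
    [0,0,0,0,0,0],
    [0,0,0,0,0,0],
  ],
  fingers=0.7,
)

```text
time: 55.55
ee_pos: [0.5959, -0.0731, 0.2905]
eef_rot: [0.666, 0.746, 0.0, 0.0]
ft_force: [-0.6, -0.1, 0.2]
width: 0.0715
grip_force: 0.0
```

Call:
play_rows(
  series=[
    [0,0,-0.1,0,0,0],
    [0,0,-0.3,0,0,0],
    [0,0,-0.5,0,0,0],
    [0,0,-0.7,0,0,0],
    [0,0,-0.7,0,0,0],
  ],
)

```text
time: 56.05
ee_pos: [0.5965, -0.0739, 0.4009]
eef_rot: [0.667, 0.745, 0.003, 0.003]
ft_force: [0.7, 0.6, -0.6]
width: 0.0739
grip_force: 0.0
```

Call:
play_rows(
  series=[
    [-0.2,-0.1,0,0,0,0],
    [-0.4,-0.2,0,0,0,0],
    [-0.6,-0.3,0,0,0,0],
    [-0.8,-0.4,0,0,0,0],
    [-1,-0.5,0,0,0,0],
  ],
)

```text
time: 56.55
ee_pos: [0.5374, -0.2318, 0.396]
eef_rot: [0.666, 0.746, 0.0, 0.0]
ft_force: [-1.0, -0.8, 1.2]
width: 0.0739
grip_force: 0.0
```

Call:
play_rows(
  series=[
    [-0.2,-0.1,0,0,0,0],
    [-0.4,-0.2,0,0,0,0],
    [-0.6,-0.3,0,0,0,0],
    [-0.6,-0.3,0,0,0,0],
    [-0.6,-0.3,0,0,0,0],
  ],
)

```text
time: 57.05
ee_pos: [0.503, -0.3257, 0.3958]
eef_rot: [0.667, 0.745, 0.0, 0.0]
ft_force: [0.5, 1.3, 0.4]
width: 0.0737
grip_force: 0.0
```

```bash
python3 - <<'E'
from h import *
im=vision.camera('top'); 
cv2.imwrite('pics/fin_top.png',cv2.convertScaleAbs(cv2.resize(im[190:295,225:365],None,fx=5,fy=5,interpolation=cv2.INTER_CUBIC),alpha=1.6))
for n,p in [('jar',(.5802,.0507,.149)),('tin',(.5244,-.0201,.149)),('carton',(.5953,-.0761,.155)),('house',(.549,.318,.067))]:
    print(n,[np.round(b['point'],4).tolist() for b in spotter.boxes_of('top',n)[:1]],'ideal top crop px',((proj('top',p)-[225,190]+.5)*5).round(0))
print([b['point'] for b in spotter.boxes_of('top','bell')[:1]])
im=vision.camera('side'); cv2.imwrite('pics/fin_side.png',im)
E
```

```text
jar [[0.5753, 0.0507, 0.148]] ideal top crop px [184. 221.]
tin [[0.5258, -0.0222, 0.146]] ideal top crop px [373. 381.]
carton [[0.5984, -0.0722, 0.154]] ideal top crop px [533. 190.]
house [[0.5456, 0.3095, 0.0522]] ideal top crop px [-471.  282.]
[[0.7823, -0.1225, 0.028]]
```

View pics/fin_top.png

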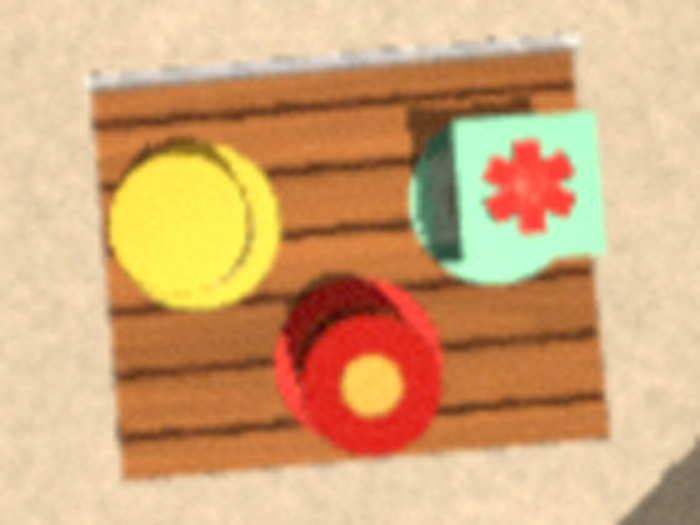

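View pics/fin_side.png

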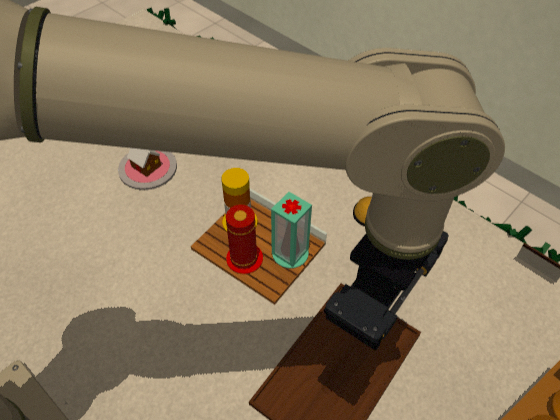

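The final pictures show each gift upright on its own mat: lid (182,217), tin disc (373,385) and star (530,186), all within about 2 mm of ideal. The house stands mid-board at (147,162) in the side view, and the bell hasn't moved. I'm handing in.

```bash
python3 -c "
from bench import job; print(job.close_job())"
```

```text
the job is handed in; nothing more can be done
None
```

The job is handed in, but it returned no verdict: in the final pictures the house stands in the middle of the cake board, carton, tin and jar are upright on their own mats within about 2 mm of centre, and the bell is where it was.

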